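# Move the battery pack from its charger into the work lamp

### The arm

A 6-joint arm with a two-finger parallel gripper is mounted at the origin on the work surface; the furniture and walls round the work are solid. World frame = base frame: x ahead of the robot, y to its left, z up, the work surface at z = 0. Lengths are in m, angles in rad, forces in N, time in s.
With the tool pointing down it reaches from about 0.35 to 0.975 m from the base axis. Payload 4.9 kg.
Tool frame: the origin (TCP) lies at the very end of the fingers, on their centre line; the grasp point (between the pads) lies 19 mm behind it (ctrl.grasp_offset is the distance from the TCP to the grasp point, in m); z points along the fingers, y is the line along which they close (so a half turn about z gives the same grasp; the last joint's range is limited). The gripper opens to 85 mm and grips with 20 to 120 N. Pads are 22 mm wide; open, the fingers measure 114 mm over their backs; the gripper's body (76 mm by 85 mm) begins 54 mm behind the grasp point. The pads swing forward as they close: fully open they stand 13 mm farther back than shut.
Start: joints at [1.052, 0.053, 1.613, -0, 1.476, -0.119], TCP at [0.243, 0.576, 0.231] pointing down, gripper open.
Joint ranges: [-3.01, 3.01], [-1.01, 2.22], [0.06, 2.58], [-1.02, 4.17], [0.09, 2.62], [-3.14, 3.14]. Speed limits (rad/s): [2.57, 2.57, 3.14, 3.14, 3.14, 3.14].

### API

Orientations are given as a rotation vector (axis times angle).
In Python, from station import ctrl, optics gives the robot as it stands.
- The arm moves only by the shell command python3 -m handwheel 'ROWS' [OPENING] [FORCE]. ROWS is JSON, a list of rows, each an object of numbers: "tx", "ty", "tz": the shift along the tool's x, y, z in mm; "roll": the turn about the tool's z in rad. A call has 1 to 12 rows; each row shifts and turns the commanded pose from where the row before left it, along the tool's axes as they then stand; what a row does not reach is not made up. A row lasts 1/12 s, in which the tool goes at most 41.7 mm and 7.16 degrees, less where a joint would pass 70% of its speed; a pose out of reach is approached as far as the arm can. A call with a gripper value outside its range is refused whole. OPENING is the finger opening in mm, from 0 to 85.4, set as the call begins (- or left out, the last holds). The fingers move at their own pace and stop on an object; FORCE is the grip in N (left out, the last holds). Time passes only in rows, so rows that do not move let the fingers close. It gives the time, the measured TCP pose, the force, the opening and the grip force at its end, in the units of the state.
- ctrl.get_obs(): the state, without advancing time (a new reading comes with each control period).
- optics.get_image(name): name is "side" or "top" or "wrist"; returns (picture, depth): 384x512x3 uint8, red, green, blue; 384x512 float32, m along the optical axis (not along the pixel's ray), 0 where there is no reading.
- optics.camera_params(name): a dict with "mtx" (3x3 intrinsics, pixels), "extrinsics" (4x4, takes a point from camera to world coordinates); the wrist camera has in their place "tool_from_camera" (4x4, takes a point from camera to tool coordinates, whose origin is the TCP and whose axes are the flange's). Camera axes: x right, y down, z forward; pixel columns grow to the right and rows downward; lengths in m; the calibration is good to about 2 mm. A picture is of the moment at which its call begins: read the wrist's pose just before it. camera_params takes no time and is no camera call.
- ctrl.finish_job(): hands the job in; it is judged then, once.
The state is a dict: "t": time; "q": joint angles; "dq": joint speeds; "effort": joint torques, N m; "tool_pos": TCP position; "tool_rot": TCP orientation; "contact_force": force on the tool from outside, world axes, zero at the start; "wrist_torque": the same for the moment, N m; "opening": finger opening in m; "grip_force": force on a finger pad.
Only numpy, scipy, OpenCV 4.12 (cv2) and the standard library are available. Lean on these libraries where they do the work, as an engineer would, in place of code of your own. Each camera call takes 0.05 s, during which the arm holds its last target. There are 200 camera calls.

### The job

The lamp needs its battery: pinch the two side tabs of the battery pack together to unlock it, draw it up out of the charger, and press it down into the empty battery socket of the work lamp until both tabs have snapped out and lock it in. Feel your way: do not wrench the pack against its latches or ram it onto the socket's rim or bottom, and leave the other things on the bench where they are.

Things in the scene. Friction and masses are not known exactly. Their poses are not given: they have to be found in the camera images.
- pack: dark cordless-tool battery pack, 60 x 63 x 84 mm, 0.3 to 0.5 kg, upright. Origin: centre of its underside, z up, y across its two tabs. Lower half is a 54 x 44 mm stem, 43 mm deep in the socket; the back above it is 60 x 23 mm, top face at z = 84. It starts locked in the charger, underside 11 mm over the charger's origin, yaw as the charger's, with 2 mm of play upward.
- pinch (a point): point on the pack's centre line midway between its two grey ribbed thumb pads, 67 mm over its underside. Pads: outer faces at y = +-27 mm, 24 mm wide along x, z 55 to 79; 54 to 57 mm over both at rest, about 35 mm when pinched right in. Under each a ledge, top at z = 55, juts out to y = +-31.5: fingertips must stay above it. Beside the pads all is free.
- back (a point): centre of the pack's flat back, 84 mm over its underside (bare face 60 x 23 mm): the place to press the pack home with shut fingers.
- tab_left (a joint): angle of the pack's tab at +y, rad: 0 = sprung out, grows as it is pinched in, stop at about 0.14. It hinges at the stem's foot; its barb, flat top 36 mm over the underside, catches under the socket's lip and clears it above 0.08 (0.11 if the pack stands off centre). Pinching to the stop takes about 4 N a pad. Pressed down, the barbs' ramps also snap in past the lip by themselves.
- tab_right (a joint): the same for the tab at -y. Both must be pinched in together to draw the pack out. A tab that reads 0.03 to 0.11 while the pack is let go in a socket rubs on the lip and is not locked.
- charger: low slate-grey charger 138 x 108 x 45 mm with two screw-down ears, fixed. Origin: on the bench under the centre of its socket, z up, x toward its vents. Its socket takes the pack's stem with 1 mm to spare all round; its flared mouth ends 60 mm over the bench.
- lamp: grey cordless work lamp 172 x 120 x 52 mm with a finned lamp head (148 mm wide with its bracket, 150 mm high, 59 mm and more from the socket axis along +x), fixed. Origin: on the bench under the centre of its empty socket, z up. The pack goes in upright, its x axis along the lamp's x (or turned half round).
- mouth (a point): centre of the lamp socket's mouth (56 x 46 mm, 1 mm to spare round the stem), nominally 68 mm over the bench, a 6 mm flared lead-in above it. The socket is clamped in its rubber boot 0 to 3 mm above or below this height, not reported. The pack locks with its underside 41 mm below the true mouth and bottoms hard 2 mm deeper: it must be felt.
- contacts (a joint): how far the sprung contact block in the lamp's socket is pressed down, m: 0 = free. The pack meets it 34 mm below the true mouth; it pushes back with 3 N rising 1 N a mm. About 0.007 when locked, 0.009 when bottomed. Let go with the tabs still pinched in, the pack is lifted about 3 mm and hangs unlocked; a firm push on its back, roughly 10 to 20 N, then snaps it in.
- mug: copper mug 71 x 94 x 84 mm, bystander. Origin: centre of its underside.
- tin: small round flux tin 55 mm across, 34 mm high, bystander. Origin: centre of its underside.
- pad: oval hand pad with a pale felt sole 65 x 98 x 37 mm, bystander. Origin: centre of its underside.

How it is judged:
On the way:
1. the pack is out of the charger (z of pack in the frame of charger above 0.07 m), for 0.1 s.
At the end, for the whole second after the job is handed in: the pack stands upright in the lamp's socket (centres within 4 mm, tilt under 0.06 rad), at rest, pressing the contact block at least 5.5 mm down, with both tabs sprung out under the lip (each under 0.03 rad) (value of joint each of tab_left, tab_right below 0.03 rad and value of joint contacts above 0.0055 m and horizontal distance between pack and lamp below 0.004 m and angle between the z axis of pack and the z axis of lamp, either way round below 0.06 rad and linear speed of pack below 0.01 m/s); the robot touches nothing.
It fails at once if the pack is rammed or wrenched in the lamp's socket (contact force between pack and lamp above 60 N).
It fails at once if the pack is wrenched against the charger's latch (contact force between pack and charger above 60 N).
It fails at once if a bystander is pushed over 25 mm away (distance of any of mug, tin, pad from where it was at the start of the episode above 0.025 m).
It also fails if it takes over 51 s, if anything falls off the work surface, if the arm or the gripper's body presses on something with over 40 N, if the wrist force passes 120 N, or if a joint passes its speed limit or range.

## Working session

There is one attempt and no reset: what is moved stays moved. The work goes in short steps, Python scripts to look and compute and a shell command to move; the robot and the scene stay as the last step left them, time stands still between calls to the robot, and variables do not carry over. Pictures are saved under pics/ and viewed, at most 10 in all, crops included, and the job is handed in when it is done.

```bash
mkdir -p pics; ls; python3 - <<'E'
from station import ctrl, optics
import cv2,numpy as np
o=ctrl.get_obs();print(o,ctrl.grasp_offset)
for n in("top","side"):
    p,d=optics.get_image(n);cv2.imwrite(f"pics/{n}0.png",p[:,:,::-1]);np.save(f"pics/{n}0.npy",d)
    print(n,optics.camera_params(n))
print(optics.camera_params("wrist"))
a=cv2.imread("pics/top0.png");cv2.imwrite("pics/top0b.png",cv2.resize(a,(800,600),interpolation=cv2.INTER_CUBIC))
E
```

```text
pics
{'t': 0.0, 'q': array([ 1.05197746e+00,  5.33933970e-02,  1.61429342e+00,  2.25202063e-05,
        1.47598493e+00, -1.18983977e-01]), 'dq': array([-0.00165799, -0.00075413,  0.00104836, -0.00072602,  0.0001649 ,
        0.00022203]), 'effort': array([-3.79379399e-04, -3.93690491e+01, -3.70174956e+01, -6.42017562e-05,
        7.05795974e-03, -7.86614976e-06]), 'tool_pos': array([0.24296729, 0.57516918, 0.23004071]), 'tool_rot': array([-0.62375326, -3.07835959,  0.00308947]), 'contact_force': array([-0.19301076, -0.09181069, -0.22245174]), 'wrist_torque': array([-0.00967485,  0.01217727,  0.02609828]), 'grip_force': 0.0, 'opening': 0.0852471845888589} 0.0187
top {'mtx': array([[456.11858289,   0.        , 254.50505788],
       [  0.        , 456.11858289, 194.93615162],
       [  0.        ,   0.        ,   1.        ]]), 'extrinsics': array([[-0.0642363 , -0.96947075,  0.23664352,  0.12691394],
       [-0.99793125,  0.06302863, -0.01267306,  0.02108737],
       [-0.00262915, -0.23696804, -0.97151389,  1.43081875],
       [ 0.        ,  0.        ,  0.        ,  1.        ]])}
sid
[... 249 characters left out ...]
0.30296743, -0.36959645,  0.87841289, -1.11454404],
       [ 0.02104869, -0.92410382, -0.38156136,  0.57350636],
       [ 0.        ,  0.        ,  0.        ,  1.        ]])}
{'mtx': array([[266.71653298,   0.        , 254.09768047],
       [  0.        , 266.71653298, 193.35603222],
       [  0.        ,   0.        ,   1.        ]]), 'tool_from_camera': array([[ 3.25156121e-04, -9.61875047e-01, -2.73489100e-01,
         7.01595156e-02],
       [ 9.99999945e-01,  3.30554828e-04,  2.63398504e-05,
        -3.00105614e-04],
       [ 6.50674977e-05, -2.73489093e-01,  9.61875102e-01,
        -1.41880717e-01],
       [ 0.00000000e+00,  0.00000000e+00,  0.00000000e+00,
         1.00000000e+00]])}
```

View pics/top0b.png

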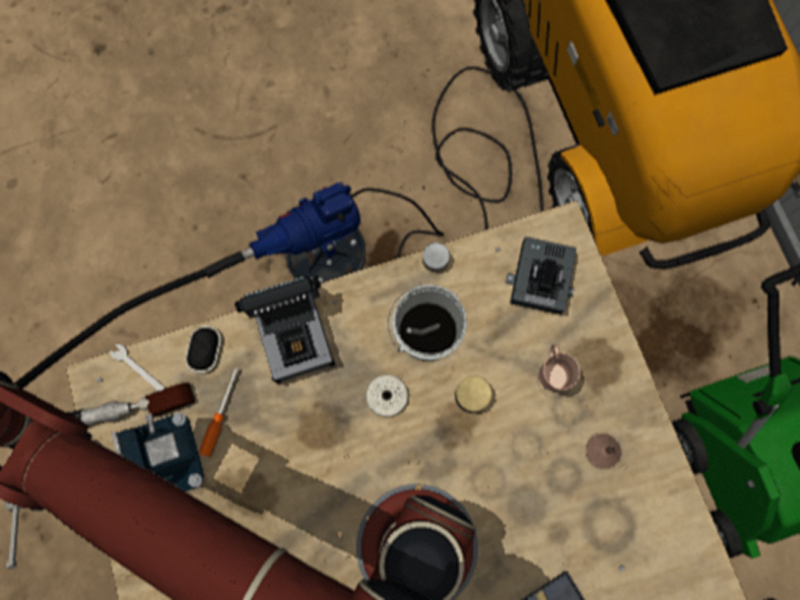

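View pics/side0.png

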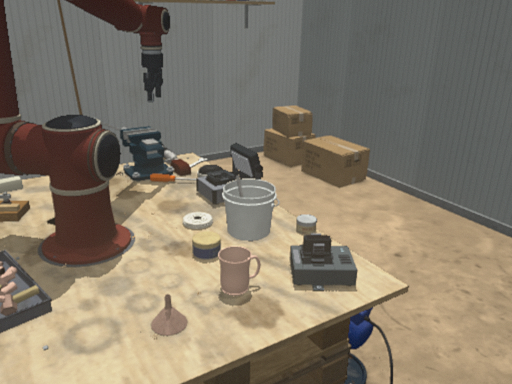

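The top view shows the charger and pack near (350,176) in 512-px coordinates. The lamp socket is near (190,221), with its head toward the upper left, and a bucket stands between the two. Next I'll crop and measure.

```bash
cat > h.py <<'E'
import numpy as np,cv2
from station import ctrl,optics
def cloud(n,d,P=None,T=None):
    P=P or optics.camera_params(n);K=P["mtx"];T=P["extrinsics"] if T is None else T
    v,u=np.mgrid[:384,:512];X=np.stack([(u-K[0,2])/K[0,0]*d,(v-K[1,2])/K[1,1]*d,d],-1)
    return X@T[:3,:3].T+T[:3,3]
E
python3 - <<'E'
from h import *
a=cv2.imread("pics/top0.png")
c=[cv2.resize(a[y:y+60,x:x+80],(800,600)[:2] if 0 else (400,300),interpolation=cv2.INTER_CUBIC) for x,y in((312,145),(148,175))]
cv2.imwrite("pics/crop.png",np.hstack(c))
C=cloud("top",np.load("pics/top0.npy"))
S=cloud("side",np.load("pics/side0.npy"))
C[np.load("pics/top0.npy")==0]=np.nan
print("pack z map");print((C[150:202:2,322:372:2,2]*1000).round().astype(int))
print("lamp z map");print((C[178:246:3,150:216:3,2]*1000).round().astype(int))
for u,v in((350,176),(189,221),(274,205)):print(C[v,u])
b=C[185:230,250:300].reshape(-1,3);print("bucket top",np.nanpercentile(b[:,2],98),b[b[:,2]>.08].min(0),b[b[:,2]>.08].max(0))
E
```

```text
pack z map
[[  2   0  -3   0   2  -1   0  -1   1   2   5   9  -4   2   5  -2   3   4
    3   1   6   3   1  -4   0]
 [ -5   3  -3   2   1   1  -1  41  48  44  46   3  -1   2   2  -1  -2   4
    2   1  -1   5   4  -2  -3]
 [ -3   1   2   2   0  -1  17  45  50  47  44  47  43  45  46  43   1   5
    9   0   0  -3  -2   2  -2]
 [  4   6   2   1   2  -8  34  52  47  41  47  44  43  46  48  46  46  50
   50  48  43  -2  -1   2  -1]
 [  4   4  -3   1   0   8  47  44  41  43  49  49  47  48  46  47  49  44
   56  44  47  53  46  45   5]
 [  7  -3  -9   5   2   1  45  48  47  47  48  44  44  43  39  42  46  47
   49  50  50  47  46  52   2]
 [ -6   2   4   0  -1  -2  44  43  45  48  46  49  51  47  41  47  44  51
   47  41  51  46  44  -1  -2]
 [  5  -6  -2   2  -1  20  41  45  45  45  47  43  49  46  44  51  47  44
   48  46  50  43  45   0   4]
 [  5   4   2  -4   0  38  45  48  50  45  55  60  66  84 101  96  94  49
   48  48  43  51  45   0  -3]
 [  2   2   1   2  -1  45  38  45  48  46  57  70  73  94  99  98  94  67
   46  49  46  50  47   3   0]
 [  0   2   1   3  -1  43  51  40  45  
[... 12245 characters left out ...]
         5
                    -3                    1                   -1
                     1                    7                   -2
                    30                    1                    1
                     2                   -3                   -5
                     3                   -4                    0
                     1                    0                    1
                    -2]]
[ 0.49168806 -0.28937806  0.09848079]
[0.39716239 0.21156116 0.03371317]
[ 0.43135001 -0.05617925  0.03138663]
bucket top 0.13074767879400284 [ 0.3420437  -0.12345963  0.08028151] [0.48498994 0.02121538 0.15331848]<stdin>:9: RuntimeWarning: invalid value encountered in cast
```

View pics/crop.png

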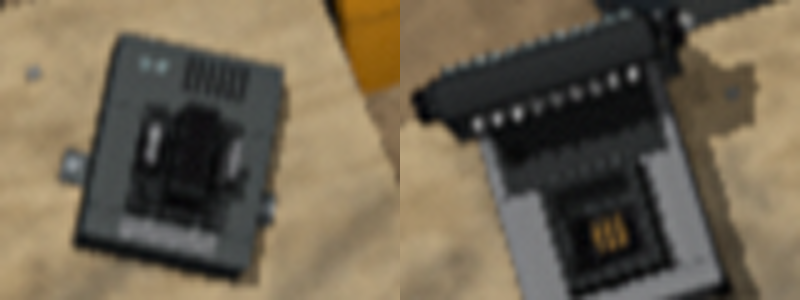

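The left crop shows the pack with thumb pads on either side of its back and the charger's vents at the top. The right crop shows the lamp socket with gold contacts and the head toward the upper left. I'll fit the poses with rectangles.

```bash
python3 - <<'E'
from h import *
d=np.load("pics/top0.npy");C=cloud("top",d)
def rect(sl,lo,hi,name):
    p=C[sl].reshape(-1,3);p=p[(p[:,2]>lo)&(p[:,2]<hi)]
    z=np.median(p[:,2]);
    q=(p[:,:2]*1000).astype(np.float32)
    # trim outliers by morphological raster
    m=np.zeros((1200,1200),np.uint8);i=np.round(q).astype(int);m[i[:,0],i[:,1]+600]=255
    m=cv2.morphologyEx(m,cv2.MORPH_CLOSE,np.ones((7,7)));m=cv2.morphologyEx(m,cv2.MORPH_OPEN,np.ones((5,5)))
    c=max(cv2.findContours(m,0,1)[0],key=cv2.contourArea)[:,0,::-1]-[0,600]
    r=cv2.minAreaRect(c.astype(np.float32));print(name,"z",z,len(p),r,p[:,:2].mean(0));
s=np.s_[145:205,318:376]
rect(s,.038,.054,"charger");rect(s,.089,.107,"packtop")
s=np.s_[175:250,145:220]
rect(s,.044,.062,"lampbody");rect(s,.062,.085,"rim");rect(s,.13,.16,"head")
E
```

```text
charger z 0.046128720349973173 1007 ((513.1124267578125, -296.77337646484375), (108.06255340576172, 139.50799560546875), 73.0724868774414) [ 0.51439734 -0.29568896]
packtop z 0.0955408458050615 175 ((498.0014953613281, -292.160400390625), (23.41508674621582, 60.05464172363281), 76.50426483154297) [ 0.49777024 -0.29158083]
lampbody z 0.053252568982002035 1350 ((414.77886962890625, 214.9241485595703), (147.96009826660156, 123.00729370117188), 14.534454345703125) [0.41628498 0.21399621]
rim z 0.0720846012294607 221 ((428.6026306152344, 212.98036193847656), (11.762571334838867, 49.89179992675781), 7.594643592834473) [0.40573524 0.21259649]
head z 0.14390313819965417 526 ((478.6046447753906, 231.52093505859375), (35.626922607421875, 135.59324645996094), 14.184293746948242) [0.47749359 0.23071006]
```

```bash
cat >> h.py <<'E'
from scipy.spatial.transform import Rotation as R
def look(n):
    o=ctrl.get_obs();T=np.eye(4);T[:3,:3]=R.from_rotvec(o["tool_rot"]).as_matrix();T[:3,3]=o["tool_pos"]
    P=optics.camera_params("wrist");p,d=optics.get_image("wrist")
    cv2.imwrite(f"pics/{n}.png",p[:,:,::-1]);np.save(f"pics/{n}.npy",d);T=T@P["tool_from_camera"];np.save(f"pics/{n}_T.npy",T)
    return p,d,T,P["mtx"]
def go(x,y,z,yaw=None):
    "tool shift (mm) to world TCP target and roll so that tool y is at angle yaw (mod pi)"
    o=ctrl.get_obs();M=R.from_rotvec(o["tool_rot"]).as_matrix()
    print("t",o["t"],"pos",o["tool_pos"].round(4),"f",o["contact_force"].round(1),"open",round(o["opening"]*1e3,1),"grip",o["grip_force"],"zaxis",M[:,2].round(4))
    print("tool shift mm",(M.T@(np.array([x,y,z])-o["tool_pos"])*1e3).round(1))
    a=np.arctan2(M[1,1],M[0,1]);print("tool y angle",a)
    if yaw is not None: print("roll",-((yaw-a+np.pi/2)%np.pi-np.pi/2))
E
python3 -m handwheel '[{"tx":-28.7,"ty":-27.5},{"tx":-28.7,"ty":-27.5},{"tx":-28.7,"ty":-27.5},{"tx":-28.7,"ty":-27.5},{"tx":-28.7,"ty":-27.5},{"tx":-28.7,"ty":-27.5},{"tx":-28.7,"ty":-27.5},{"tx":-28.7,"ty":-27.5},{"tx":-28.7,"ty":-27.5},{"tx":-28.7,"ty":-27.5},{},{}]'
python3 - <<'E'
from h import *
p,d,T,K=look("lamp1")
go(.498,-.292,.23,np.pi/2-.28)
E
```

```text
t 0.15 pos [0.243  0.5753 0.2303] f [ 0.4 -0.5 -0.3] open 85.2 grip 0.0 zaxis [-8.0e-04 -1.4e-03 -1.0e+00]
tool shift mm [-572.4 -699.7    1.4]
tool y angle 1.1710261831437765
roll -0.11977014365112004$[0]: bad value
```

View pics/lamp1.png

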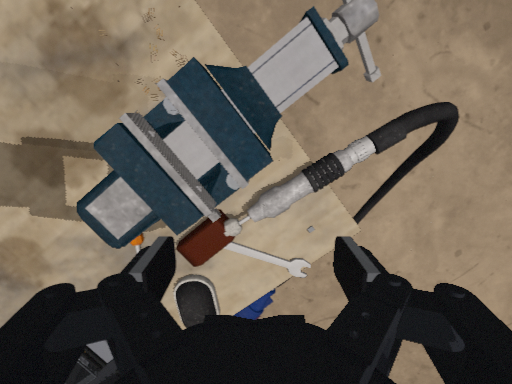

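The row was refused, so the arm hasn't moved and this picture still shows the vise at the start pose. I'll try again with all the keys given.

```bash
python3 -m handwheel '[{"tx":-28.7,"ty":-27.5,"tz":0,"roll":0},{"tx":-28.7,"ty":-27.5,"tz":0,"roll":0},{"tx":-28.7,"ty":-27.5,"tz":0,"roll":0},{"tx":-28.7,"ty":-27.5,"tz":0,"roll":0},{"tx":-28.7,"ty":-27.5,"tz":0,"roll":0},{"tx":-28.7,"ty":-27.5,"tz":0,"roll":0},{"tx":-28.7,"ty":-27.5,"tz":0,"roll":0},{"tx":-28.7,"ty":-27.5,"tz":0,"roll":0},{"tx":-28.7,"ty":-27.5,"tz":0,"roll":0},{"tx":-28.7,"ty":-27.5,"tz":0,"roll":0},{"tx":0,"ty":0,"tz":0,"roll":0},{"tx":0,"ty":0,"tz":0,"roll":0}]'
python3 - <<'E'
from h import *
p,d,T,K=look("lamp2")
go(.498,-.292,.23,np.pi/2-.28)
E
```

```text
t: 1.15
tool_pos: [0.4011, 0.209, 0.2311]
tool_rot: [-0.631, -3.077, -0.0]
contact_force: [0.8, 0.9, 0.0]
opening: 0.0856
grip_force: 0.0
t 1.2 pos [0.4006 0.2102 0.2311] f [ 0.1 -0.8  0.1] open 85.8 grip 0.0 zaxis [-5.e-04  4.e-04 -1.e+00]
tool shift mm [-286.1 -424.1    0.8]
tool y angle 1.1688552313386846
roll -0.1219410954562119
```

View pics/lamp2.png

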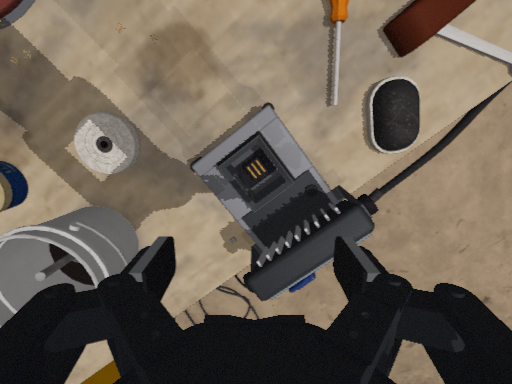

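The lamp socket is in view at about (255,167), with the head toward the lower right. I'll fit it while heading for the charger.

```bash
python3 -m handwheel '[{"tx":-22,"ty":-32.6,"tz":0,"roll":-0.01},{"tx":-22,"ty":-32.6,"tz":0,"roll":-0.01},{"tx":-22,"ty":-32.6,"tz":0,"roll":-0.01},{"tx":-22,"ty":-32.6,"tz":0,"roll":-0.01},{"tx":-22,"ty":-32.6,"tz":0,"roll":-0.01},{"tx":-22,"ty":-32.6,"tz":0,"roll":-0.01},{"tx":-22,"ty":-32.6,"tz":0,"roll":-0.01},{"tx":-22,"ty":-32.6,"tz":0,"roll":-0.01},{"tx":-22,"ty":-32.6,"tz":0,"roll":-0.01},{"tx":-22,"ty":-32.6,"tz":0,"roll":-0.01},{"tx":-22,"ty":-32.6,"tz":0,"roll":-0.01},{"tx":-22,"ty":-32.6,"tz":0,"roll":-0.01}]'
python3 -m handwheel '[{"tx":-2,"ty":-14,"tz":15,"roll":0},{"tx":0,"ty":0,"tz":0,"roll":0},{"tx":0,"ty":0,"tz":0,"roll":0}]'
python3 - <<'E'
from h import *
p,d,T,K=look("chg1")
go(.498,-.292,.20,np.pi/2-.28)
def rect(C,c,r,lo,hi,name):
    p=C.reshape(-1,3);p=p[(p[:,2]>lo)&(p[:,2]<hi)&(np.hypot(*(p[:,:2]-c).T)<r)]
    i=np.round(p[:,:2]*1000).astype(int);m=np.zeros((1200,1200),np.uint8);m[i[:,0],i[:,1]+600]=255
    m=cv2.morphologyEx(m,cv2.MORPH_CLOSE,np.ones((7,7)));m=cv2.morphologyEx(m,cv2.MORPH_OPEN,np.ones((5,5)))
    k=max(cv2.findContours(m,0,1)[0],key=cv2.contourArea)[:,0,::-1]-[0,600]
    print(name,"z",np.median(p[:,2]).round(4),len(p),cv2.minAreaRect(k.astype(np.float32)))
C=cloud("wrist",d,{"mtx":K},T)
rect(C,(.498,-.292),.12,.038,.052,"charger");rect(C,(.498,-.292),.06,.09,.1,"packtop")
C=cloud("wrist",np.load("pics/lamp2.npy"),{"mtx":K},np.load("pics/lamp2_T.npy"))
rect(C,(.40,.211),.08,.064,.082,"rim");rect(C,(.40,.211),.12,.046,.058,"body");rect(C,(.40,.211),.025,.02,.05,"hole");rect(C,(.40,.211),.17,.12,.16,"head")
def crop(n,u,v):
    a=cv2.imread(f"pics/{n}.png");return cv2.resize(a[v-37:v+38,u-50:u+50],(400,300),interpolation=cv2.INTER_CUBIC)
cv2.imwrite("pics/crop2.png",np.hstack([crop("lamp2",255,167),crop("chg1",255,185)]))
E
```

```text
t: 2.2
tool_pos: [0.518, -0.2465, 0.2309]
tool_rot: [-0.433, -3.111, -0.001]
contact_force: [0.1, -0.2, 0.8]
opening: 0.0855
grip_force: 0.0
t: 2.45
tool_pos: [0.5149, -0.2589, 0.2146]
tool_rot: [-0.436, -3.108, -0.004]
contact_force: [1.4, 0.6, 0.3]
opening: 0.0856
grip_force: 0.0
t 2.5 pos [ 0.5152 -0.2586  0.2156] f [-0.4  0.5  0.2] open 85.4 grip 0.0 zaxis [-0.0012  0.0017 -1.    ]
tool shift mm [  7.3 -36.9  15.6]
tool y angle 1.2929136312882776
roll 0.0021173044933811003
charger z 0.0443 6448 ((511.830322265625, -293.8990783691406), (108.90486145019531, 138.31011962890625), 73.3007583618164)
packtop z 0.0945 1344 ((497.4756774902344, -289.95404052734375), (23.453346252441406, 60.14055633544922), 72.89727020263672)
rim z 0.0717 1343 ((395.9411926269531, 213.7353057861328), (70.57786560058594, 60.6338996887207), 14.03624439239502)
body z 0.052 8022 ((414.1414794921875, 217.55947875976562), (151.75064086914062, 124.37584686279297), 13.335105895996094)
hole z 0.026 944 ((400.5, 210.5), (47.0, 49.0), 90.0)
head z 0.142 4702 ((476.6663818359375, 235.19558715820312), (35.63356018066406, 135.25607299804688), 14.620875358581543)
```

View pics/crop2.png

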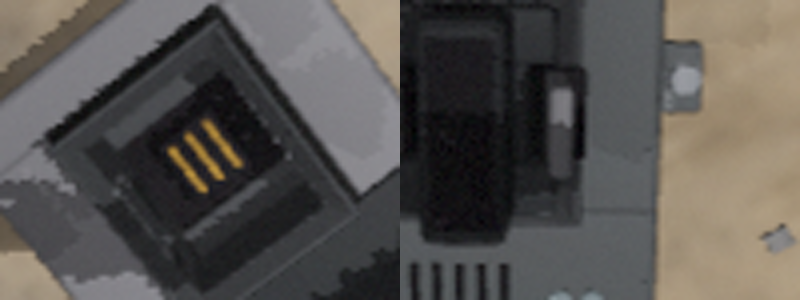

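The pack-top fits agree: centre about (0.4975,-0.290..-0.292), yaw -17°, height 0.0945 against 0.095 expected. The lamp socket has yaw +14°. Now I'll move over the pack and down to z=0.13.

```bash
python3 -m handwheel '[{"tx":4,"ty":-18,"tz":20,"roll":0.01},{"tx":4,"ty":-18,"tz":20,"roll":0.01},{"tx":0,"ty":0,"tz":25,"roll":0},{"tx":0,"ty":0,"tz":20,"roll":0},{"tx":0,"ty":0,"tz":0,"roll":0},{"tx":0,"ty":0,"tz":0,"roll":0}]'
python3 - <<'E'
from h import *
p,d,T,K=look("chg2")
go(.4975,-.2905,.071,np.radians(73.1))
C=cloud("wrist",d,{"mtx":K},T);M=T@np.linalg.inv(optics.camera_params("wrist")["tool_from_camera"])
def rect(C,c,r,lo,hi,name):
    p=C.reshape(-1,3);p=p[(p[:,2]>lo)&(p[:,2]<hi)&(np.hypot(*(p[:,:2]-c).T)<r)]
    i=np.round(p[:,:2]*2000).astype(int);m=np.zeros((2400,2400),np.uint8);m[i[:,0],i[:,1]+1200]=255
    m=cv2.morphologyEx(m,cv2.MORPH_CLOSE,np.ones((7,7)));m=cv2.morphologyEx(m,cv2.MORPH_OPEN,np.ones((5,5)))
    k=(max(cv2.findContours(m,0,1)[0],key=cv2.contourArea)[:,0,::-1]-[0,1200])/2
    r=cv2.minAreaRect(k.astype(np.float32));print(name,"z",np.median(p[:,2]).round(4),len(p),r)
    q=np.linalg.inv(M)@np.r_[np.array(r[0])/1e3,np.median(p[:,2]),1];print("in tool mm",(q[:3]*1e3).round(1))
rect(C,(.4975,-.2905),.06,.088,.1,"packtop")
E
```

```text
t: 3.0
tool_pos: [0.497, -0.2907, 0.131]
tool_rot: [-0.465, -3.105, -0.002]
contact_force: [0.3, 0.1, 0.6]
opening: 0.0854
grip_force: 0.0
t 3.05 pos [ 0.4979 -0.2917  0.1327] f [-0.5 -1.2  0.4] open 85.3 grip 0.0 zaxis [ 1.2e-03 -7.0e-04 -1.0e+00]
tool shift mm [ 0.9  1.  61.7]
tool y angle 1.2730306135079974
roll -0.0028050696998573876
packtop z 0.0942 2929 ((497.0288391113281, -289.5882263183594), (23.30472183227539, 60.03651809692383), 72.99205017089844)
in tool mm [ 0.3  1.1 36.8]
```

View pics/chg2.png

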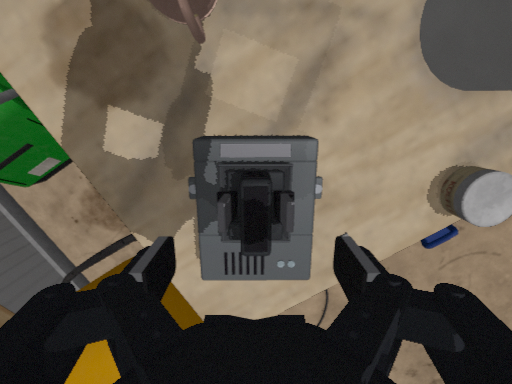

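Pack and fingers are both centred at about column 255, with the pads at columns 222 and 290. I'll descend and pre-close gently to 60 mm.

```bash
python3 -m handwheel '[{"tx":0.3,"ty":0.8,"tz":20,"roll":0},{"tx":0,"ty":0,"tz":20,"roll":0},{"tx":0,"ty":0,"tz":19,"roll":0},{"tx":0,"ty":0,"tz":0,"roll":0},{"tx":0,"ty":0,"tz":0,"roll":0}]' 62 20
python3 -m handwheel '[{"tx":0,"ty":0,"tz":0,"roll":0},{"tx":0,"ty":0,"tz":0,"roll":0},{"tx":0,"ty":0,"tz":0,"roll":0}]' 50 20
python3 -c "
from h import *
go(.4975,-.2905,.071,np.radians(73.1))"
```

```text
t: 3.47
tool_pos: [0.4976, -0.2916, 0.0735]
tool_rot: [0.468, 3.106, -0.001]
contact_force: [-0.4, -0.5, 0.1]
opening: 0.0618
grip_force: 0.0
t: 3.72
tool_pos: [0.4985, -0.2927, 0.0749]
tool_rot: [0.468, 3.103, -0.003]
contact_force: [0.5, 1.4, 3.2]
opening: 0.0501
grip_force: 1.7
t 3.7167 pos [ 0.4985 -0.2927  0.0749] f [0.5 1.4 3.2] open 50.1 grip 1.7449658992700279 zaxis [ 0.0035 -0.0023 -1.    ]
tool shift mm [1.6 1.8 3.9]
tool y angle 1.2712749157602483
roll -0.004560767447606473
```

```bash
python3 -m handwheel '[{"tx":0,"ty":0.8,"tz":0,"roll":0},{"tx":0,"ty":0,"tz":0,"roll":0},{"tx":0,"ty":0,"tz":0,"roll":0},{"tx":0,"ty":0,"tz":0,"roll":0},{"tx":0,"ty":0,"tz":0,"roll":0},{"tx":0,"ty":0,"tz":0,"roll":0}]' 25 20
python3 -c "
from h import *
go(.4975,-.2905,.071,np.radians(73.1))"
```

```text
t: 4.22
tool_pos: [0.4988, -0.2915, 0.0748]
tool_rot: [0.469, 3.103, -0.001]
contact_force: [-0.1, 3.3, 7.4]
opening: 0.0352
grip_force: 20.5
t 4.2167 pos [ 0.4988 -0.2915  0.0748] f [-0.1  3.3  7.4] open 35.2 grip 20.51964111160487 zaxis [ 3.4e-03 -9.0e-04 -1.0e+00]
tool shift mm [1.5 0.6 3.8]
tool y angle 1.271034780805813
roll -0.0048009024020418956
```

Pinched fully in at 35.2 mm. Now a gentle lift.

```bash
python3 -m handwheel '[{"tx":0,"ty":0.5,"tz":-1,"roll":0},{"tx":0,"ty":0,"tz":-1,"roll":0},{"tx":0,"ty":0,"tz":-1,"roll":0},{"tx":0,"ty":0,"tz":-1,"roll":0},{"tx":0,"ty":0,"tz":-1,"roll":0}]' 25 25
python3 -m handwheel '[{"tx":0,"ty":0,"tz":-2,"roll":0},{"tx":0,"ty":0,"tz":-2,"roll":0},{"tx":0,"ty":0,"tz":-2,"roll":0},{"tx":0,"ty":0,"tz":0,"roll":0}]'
```

```text
t: 4.63
tool_pos: [0.4973, -0.2906, 0.0763]
tool_rot: [0.469, 3.106, 0.0]
contact_force: [5.2, -2.1, -7.0]
opening: 0.0344
grip_force: 25.3
t: 4.97
tool_pos: [0.4972, -0.2906, 0.0835]
tool_rot: [-0.469, -3.106, -0.0]
contact_force: [2.9, -0.5, -5.4]
opening: 0.0338
grip_force: 25.5
```

```bash
python3 -m handwheel '[{"tx":0,"ty":0,"tz":-5,"roll":0},{"tx":0,"ty":0,"tz":-10,"roll":0},{"tx":0,"ty":0,"tz":-10,"roll":0},{"tx":0,"ty":0,"tz":-15,"roll":0},{"tx":0,"ty":0,"tz":-20,"roll":0},{"tx":0,"ty":0,"tz":-25,"roll":0},{"tx":0,"ty":0,"tz":-25,"roll":0},{"tx":0,"ty":0,"tz":-25,"roll":0},{"tx":0,"ty":0,"tz":-25,"roll":0},{"tx":0,"ty":0,"tz":-25,"roll":0},{"tx":0,"ty":0,"tz":0,"roll":0},{"tx":0,"ty":0,"tz":0,"roll":0}]'
python3 - <<'E'
from h import *
p,d=optics.get_image("side");np.save("pics/side1.npy",d)
w,dw,T,K=look("w1")
cv2.imwrite("pics/lift.png",np.hstack([cv2.resize(p[110:310,230:430,::-1],(400,400)),cv2.resize(w[130:330,155:355,::-1],(400,400))]))
go(.398,.2125,.27,np.radians(90+14.2))
E
```

```text
t: 5.97
tool_pos: [0.4976, -0.2911, 0.2709]
tool_rot: [0.469, 3.104, -0.003]
contact_force: [-0.4, 0.6, -4.1]
opening: 0.0342
grip_force: 25.5
t 6.0667 pos [ 0.4963 -0.29    0.2665] f [ 0.2  0.5 -5.8] open 34.1 grip 25.50970139913261 zaxis [-0.003   0.0019 -1.    ]
tool shift mm [242.4 451.1  -2.3]
tool y angle 1.2709197876261267
roll -0.5477132929519648
```

View pics/lift.png

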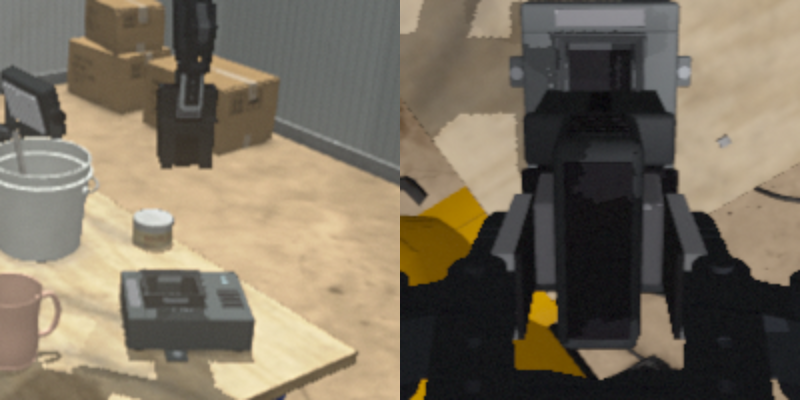

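The pack is out of the charger and held straight, back centred at column ~255, with the tabs pinched. I'll turn to the lamp's yaw and go to a viewpoint 100 mm beyond the socket, where both socket and pack are in view.

```bash
python3 -m handwheel '[{"tx":0,"ty":0,"tz":-2,"roll":-0.11},{"tx":0,"ty":0,"tz":-2,"roll":-0.11},{"tx":0,"ty":0,"tz":0,"roll":-0.11},{"tx":0,"ty":0,"tz":0,"roll":-0.11},{"tx":0,"ty":0,"tz":0,"roll":-0.108},{"tx":0,"ty":0,"tz":0,"roll":0}]'
python3 - <<'E'
from h import *
print(ctrl.get_obs()["q"])
go(.495,.237,.27,np.radians(90+14.2))
w,d,T,K=look("w2")
P=optics.camera_params("wrist")["tool_from_camera"]
C=cloud("wrist",d,{"mtx":K},P)*1e3  # tool frame
r=C.reshape(-1,3);m=(abs(r[:,0])<60)&(abs(r[:,1])<25)&(r[:,2]<0)&(r[:,2]>-60)
print(np.histogram(r[m][:,2],bins=np.arange(-60,1,4)))
E
```

```text
t: 6.57
tool_pos: [0.4961, -0.2899, 0.2691]
tool_rot: [0.391, -3.113, -0.006]
contact_force: [0.6, 0.5, -4.7]
opening: 0.0343
grip_force: 25.5
[-6.58137257e-01 -8.27821962e-02  1.68430016e+00 -2.40550693e-04
  1.54578235e+00 -2.47876573e+00]
t 6.5667 pos [ 0.4961 -0.2899  0.2691] f [ 0.6  0.5 -4.7] open 34.3 grip 25.513937131036073 zaxis [-0.0047  0.0033 -1.    ]
tool shift mm [-129.2  510.8    0.8]
tool y angle 1.8206271189259249
roll 0.0019940383478334045
(array([ 134,  256,  223,  220,  191,  582,  244,  214,  205, 1399, 3462,
       1124,  209,  184,  132]), array([-60, -56, -52, -48, -44, -40, -36, -32, -28, -24, -20, -16, -12,
        -8,  -4,   0]))
```

```bash
python3 -m handwheel '[{"tx":-10,"ty":39.3,"tz":0,"roll":0},{"tx":-10,"ty":39.3,"tz":0,"roll":0},{"tx":-10,"ty":39.3,"tz":0,"roll":0},{"tx":-10,"ty":39.3,"tz":0,"roll":0},{"tx":-10,"ty":39.3,"tz":0,"roll":0},{"tx":-10,"ty":39.3,"tz":0,"roll":0},{"tx":-10,"ty":39.3,"tz":0,"roll":0},{"tx":-10,"ty":39.3,"tz":0,"roll":0},{"tx":-10,"ty":39.3,"tz":0,"roll":0},{"tx":-10,"ty":39.3,"tz":0,"roll":0},{"tx":-10,"ty":39.3,"tz":0,"roll":0},{"tx":-10,"ty":39.3,"tz":0,"roll":0}]'
python3 -m handwheel '[{"tx":-10,"ty":39.3,"tz":0,"roll":0},{"tx":0,"ty":0,"tz":0,"roll":0},{"tx":0,"ty":0,"tz":0,"roll":0},{"tx":0,"ty":0,"tz":0,"roll":0}]'
cat >> h.py <<'E'
def rect2(xy,name,z=0,f=2,near=None):
    "min-area rect of points (mm)"
    i=np.round(xy*f).astype(int)+1000;m=np.zeros((2000,2000),np.uint8);i=i[(i>0).all(1)&(i<2000).all(1)];m[i[:,0],i[:,1]]=255
    m=cv2.morphologyEx(m,cv2.MORPH_CLOSE,np.ones((9,9)));m=cv2.morphologyEx(m,cv2.MORPH_OPEN,np.ones((5,5)))
    k=(max(cv2.findContours(m,0,1)[0],key=cv2.contourArea)[:,0,::-1]-1000)/f
    print(name,cv2.minAreaRect(k.astype(np.float32)),"z",z)
E
python3 - <<'E'
from h import *
go(.398,.2125,.27,np.radians(90+14.2))
w,d,T,K=look("w3")
M=T@np.linalg.inv(optics.camera_params("wrist")["tool_from_camera"]);H=M[2,3]*1e3
r=(cloud("wrist",d,{"mtx":K},optics.camera_params("wrist")["tool_from_camera"])*1e3).reshape(-1,3)
a=r[(abs(r[:,0])<45)&(abs(r[:,1])<14)&(r[:,2]<-12)&(r[:,2]>-25)]
rect2(a[:,:2],"pack top in tool",np.median(a[:,2]))
z=H-r[:,2];s=(abs(r[:,0]-100)<80)&(abs(r[:,1])<75)
for lo,hi,n in((64,82,"rim"),(46,58,"body")):
    b=r[s&(z>lo)&(z<hi)];rect2(b[:,:2],n,np.median(H-b[:,2]))
cv2.imwrite("pics/w3b.png",cv2.resize(w[0:270,75:435,::-1],(800,600)))
E
```

```text
t: 7.62
tool_pos: [0.4967, 0.1978, 0.271]
tool_rot: [0.384, -3.116, 0.001]
contact_force: [1.3, 0.6, -4.4]
opening: 0.0339
grip_force: 25.8
t: 7.95
tool_pos: [0.4973, 0.2363, 0.271]
tool_rot: [0.387, -3.115, 0.002]
contact_force: [-0.4, 0.3, -4.1]
opening: 0.034
grip_force: 25.6
t 7.95 pos [0.4973 0.2363 0.271 ] f [-0.4  0.3 -4.1] open 34.0 grip 25.635228850878775 zaxis [-0.0022 -0.0014 -1.    ]
tool shift mm [102.1   1.2   1.2]
tool y angle 1.818066213762657
roll -0.0005668668154343859
pack top in tool ((2.25, 0.0), (28.0, 59.5), 90.0) z -18.333641056545343
rim ((103.5, 3.0), (60.0, 68.0), 90.0) z 71.36914541304549
body ((92.5, 3.25), (124.5, 134.0), 90.0) z 51.59904933770757
```

View pics/w3b.png

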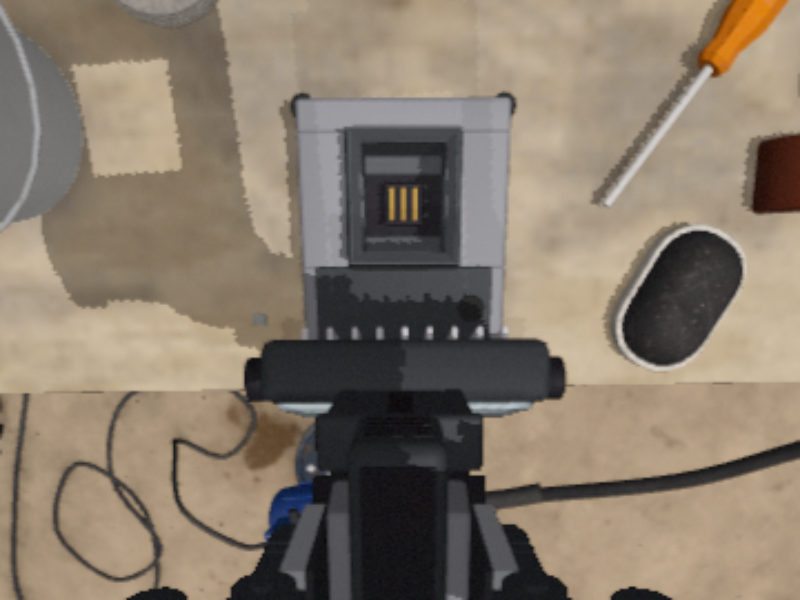

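The view shows the socket aligned with the tool: rim centred at crop (404,197), about tool (103.5, 3.0) mm. The pack top is at tool (2.25, 0, -18.3). I need to shift tx +101.2, ty +3, then descend.

```bash
python3 -m handwheel '[{"tx":33.7,"ty":1,"tz":0,"roll":0},{"tx":33.7,"ty":1,"tz":0,"roll":0},{"tx":33.8,"ty":1,"tz":0,"roll":0},{"tx":0,"ty":0,"tz":0,"roll":0},{"tx":0,"ty":0,"tz":35,"roll":0},{"tx":0,"ty":0,"tz":35,"roll":0},{"tx":0,"ty":0,"tz":30,"roll":0},{"tx":0,"ty":0,"tz":15,"roll":0},{"tx":0,"ty":0,"tz":0,"roll":0},{"tx":0,"ty":0,"tz":0,"roll":0},{"tx":0,"ty":0,"tz":0,"roll":0}]'
python3 - <<'E'
from h import *
go(.398,.2125,.15,np.radians(90+14.2))
p,d=optics.get_image("side")
w,d,T,K=look("w4")
cv2.imwrite("pics/ins.png",np.hstack([cv2.resize(p[130:230,170:270,::-1],(400,400),interpolation=cv2.INTER_CUBIC),cv2.resize(w[130:330,155:355,::-1],(400,400))]))
r=(cloud("wrist",d,{"mtx":K},optics.camera_params("wrist")["tool_from_camera"])*1e3).reshape(-1,3)
a=r[(abs(r[:,0])<45)&(abs(r[:,1])<14)&(r[:,2]<-12)&(r[:,2]>-25)];rect2(a[:,:2],"pack top in tool",np.median(a[:,2]))
E
```

```text
t: 8.92
tool_pos: [0.4003, 0.2142, 0.1591]
tool_rot: [-0.386, 3.115, 0.001]
contact_force: [0.8, 0.1, -3.0]
opening: 0.034
grip_force: 25.7
t 8.9167 pos [0.4003 0.2142 0.1591] f [ 0.8  0.1 -3. ] open 34.0 grip 25.657694118563086 zaxis [ 2.8e-03  9.0e-04 -1.0e+00]
tool shift mm [ 2.7 -1.1  9.1]
tool y angle 1.8171816610418219
roll -0.0014514195362695936
pack top in tool ((2.0, 0.0), (28.0, 59.0), 90.0) z -18.02494678429306
```

View pics/ins.png

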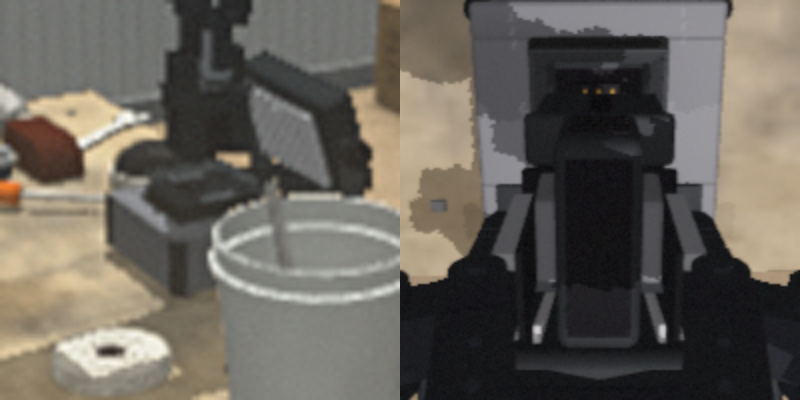

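Pack and rim columns line up at 599 and 598. Next I'll descend and feel for contact.

```bash
python3 -m handwheel '[{"tx":0,"ty":0,"tz":6,"roll":0},{"tx":0,"ty":0,"tz":6,"roll":0},{"tx":0,"ty":0,"tz":4,"roll":0},{"tx":0,"ty":0,"tz":0,"roll":0},{"tx":0,"ty":0,"tz":0,"roll":0}]'
python3 -m handwheel '[{"tx":0,"ty":0,"tz":1.5,"roll":0},{"tx":0,"ty":0,"tz":1.5,"roll":0},{"tx":0,"ty":0,"tz":0,"roll":0}]'
```

```text
t: 9.43
tool_pos: [0.3986, 0.2145, 0.1406]
tool_rot: [0.389, -3.116, 0.0]
contact_force: [-0.8, 0.2, -3.9]
opening: 0.0337
grip_force: 25.7
t: 9.68
tool_pos: [0.3989, 0.2145, 0.1381]
tool_rot: [0.389, -3.117, 0.0]
contact_force: [0.2, 0.7, -3.7]
opening: 0.0338
grip_force: 25.7
```

```bash
python3 -m handwheel '[{"tx":0,"ty":0,"tz":1.5,"roll":0},{"tx":0,"ty":0,"tz":1.5,"roll":0},{"tx":0,"ty":0,"tz":0,"roll":0}]'
```

```text
t: 9.93
tool_pos: [0.3996, 0.2148, 0.1373]
tool_rot: [-0.389, 3.116, 0.0]
contact_force: [-4.3, -2.0, 4.5]
opening: 0.0339
grip_force: 26.0
```

The flare pushes the tool along tool +x with about 4.7 N. I'll yield that way.

```bash
python3 -m handwheel '[{"tx":0.7,"ty":-0.2,"tz":0,"roll":0},{"tx":0.7,"ty":0,"tz":0,"roll":0},{"tx":0,"ty":0,"tz":0,"roll":0}]'
```

```text
t: 10.18
tool_pos: [0.398, 0.2142, 0.1361]
tool_rot: [-0.389, 3.116, 0.001]
contact_force: [-0.9, -0.2, 1.6]
opening: 0.0338
grip_force: 25.8
```

```bash
python3 -m handwheel '[{"tx":0,"ty":0,"tz":1,"roll":0},{"tx":0,"ty":0,"tz":1,"roll":0},{"tx":0,"ty":0,"tz":0,"roll":0}]'; python3 -c "
from h import *
o=ctrl.get_obs();print('tool F',R.from_rotvec(o['tool_rot']).as_matrix().T@o['contact_force'],o['wrist_torque'])"
```

```text
t: 10.43
tool_pos: [0.3982, 0.2143, 0.1354]
tool_rot: [-0.389, 3.117, 0.0]
contact_force: [-6.1, -1.4, 10.9]
opening: 0.0338
grip_force: 26.3
tool F [  6.25224366   0.10615472 -10.9142256 ] [-0.28231573  1.0507422  -0.0098161 ]
```

```bash
python3 -m handwheel '[{"tx":0.8,"ty":0,"tz":0,"roll":0},{"tx":0.8,"ty":0,"tz":0,"roll":0},{"tx":0,"ty":0,"tz":0,"roll":0}]'
python3 -m handwheel '[{"tx":0.5,"ty":0,"tz":0.7,"roll":0},{"tx":0,"ty":0,"tz":0.7,"roll":0},{"tx":0,"ty":0,"tz":0,"roll":0}]'; python3 -c "
from h import *
o=ctrl.get_obs();print('tool F',R.from_rotvec(o['tool_rot']).as_matrix().T@o['contact_force'],o['wrist_torque'])"
```

```text
t: 10.68
tool_pos: [0.3964, 0.2137, 0.134]
tool_rot: [-0.389, 3.117, 0.0]
contact_force: [-3.5, -0.5, 5.8]
opening: 0.034
grip_force: 26.1
t: 10.93
tool_pos: [0.3964, 0.2137, 0.1339]
tool_rot: [-0.389, 3.116, 0.0]
contact_force: [-5.2, -1.2, 11.1]
opening: 0.0341
grip_force: 26.3
tool F [  5.30895891   0.06268011 -11.1269228 ] [-0.29577561  0.74467887  0.01644581]
```

```bash
python3 -m handwheel '[{"tx":0.5,"ty":0,"tz":0,"roll":0},{"tx":0.5,"ty":0,"tz":0,"roll":0},{"tx":0,"ty":0,"tz":0,"roll":0}]'; python3 -c "
from h import *
o=ctrl.get_obs();print('tool F',R.from_rotvec(o['tool_rot']).as_matrix().T@o['contact_force'],o['wrist_torque'])"
python3 -m handwheel '[{"tx":0.5,"ty":0,"tz":0.7,"roll":0},{"tx":0,"ty":0,"tz":0.7,"roll":0},{"tx":0,"ty":0,"tz":0,"roll":0}]'; python3 -c "
from h import *
o=ctrl.get_obs();print('tool F',R.from_rotvec(o['tool_rot']).as_matrix().T@o['contact_force'],o['wrist_torque'])"
```

```text
t: 11.18
tool_pos: [0.395, 0.2133, 0.1324]
tool_rot: [-0.389, 3.117, -0.0]
contact_force: [-3.2, -1.0, 6.1]
opening: 0.034
grip_force: 26.1
tool F [ 3.37835451 -0.20636106 -6.10344593] [-0.20382598  0.41417895  0.02475657]
t: 11.43
tool_pos: [0.3949, 0.2133, 0.1323]
tool_rot: [-0.389, 3.116, -0.0]
contact_force: [-5.5, -2.1, 11.7]
opening: 0.0339
grip_force: 26.3
tool F [  5.79084019  -0.65782985 -11.66273672] [-0.31768043  0.69694633 -0.01811364]
```

```bash
python3 -m handwheel '[{"tx":0.6,"ty":0,"tz":0,"roll":0},{"tx":0.6,"ty":0,"tz":0,"roll":0},{"tx":0,"ty":0,"tz":0,"roll":0}]'; python3 -c "
from h import *
o=ctrl.get_obs();print('tool F',R.from_rotvec(o['tool_rot']).as_matrix().T@o['contact_force'],o['wrist_torque'])"
python3 -m handwheel '[{"tx":0.4,"ty":0,"tz":0.7,"roll":0},{"tx":0,"ty":0,"tz":0.7,"roll":0},{"tx":0,"ty":0,"tz":0,"roll":0}]'; python3 - <<'E'
from h import *
o=ctrl.get_obs();print('tool F',R.from_rotvec(o['tool_rot']).as_matrix().T@o['contact_force'],o['wrist_torque'])
w,d,T,K=look("w5")
r=(cloud("wrist",d,{"mtx":K},optics.camera_params("wrist")["tool_from_camera"])*1e3).reshape(-1,3)
a=r[(abs(r[:,0])<45)&(abs(r[:,1])<10)&(r[:,2]<-8)&(r[:,2]>-28)];rect2(a[:,:2],"pack top in tool",np.median(a[:,2]))
b=a[abs(a[:,0]-2)<25];print("slope top",np.linalg.lstsq(np.c_[b[:,:2],np.ones(len(b))],b[:,2],rcond=None)[0])
d=np.load("pics/w3.npy");r=(cloud("wrist",d,{"mtx":K},optics.camera_params("wrist")["tool_from_camera"])*1e3).reshape(-1,3)
b=r[(abs(r[:,0]-2)<25)&(abs(r[:,1])<10)&(r[:,2]<-8)&(r[:,2]>-28)];print("slope before",np.linalg.lstsq(np.c_[b[:,:2],np.ones(len(b))],b[:,2],rcond=None)[0])
E
```

```text
t: 11.68
tool_pos: [0.394, 0.2131, 0.1319]
tool_rot: [-0.389, 3.115, 0.0]
contact_force: [-3.2, -0.9, 8.4]
opening: 0.034
grip_force: 26.2
tool F [ 3.34702288 -0.08555873 -8.44766393] [-0.18479348  0.22197131  0.03754347]
t: 11.93
tool_pos: [0.394, 0.2132, 0.1317]
tool_rot: [-0.389, 3.115, 0.001]
contact_force: [-4.1, -1.4, 13.1]
opening: 0.034
grip_force: 26.4
tool F [  4.25307737  -0.34039417 -13.10157653] [-0.30976272  0.64965092 -0.03129614]
pack top in tool ((2.4999961853027344, -9.5367431640625e-07), (59.99999237060547, 19.999996185302734), 0.0) z -18.28712178995576
slope top [ 6.50953321e-02 -1.81194449e-02 -1.86983779e+01]
slope before [  0.02541564  -0.02319838 -18.71238824]
```

The pack has pivoted in the grip: its top-face slope along tool x went from 0.025 to 0.065. I'll back off 6 mm and compare with the slope measured while it still stood in the charger.

```bash
python3 -m handwheel '[{"tx":0,"ty":0,"tz":-3,"roll":0},{"tx":0,"ty":0,"tz":-4,"roll":0},{"tx":0,"ty":0,"tz":-3,"roll":0},{"tx":0,"ty":0,"tz":0,"roll":0},{"tx":0,"ty":0,"tz":0,"roll":0}]'; cat >> h.py <<'E'
TC=optics.camera_params("wrist")["tool_from_camera"];KW=optics.camera_params("wrist")["mtx"]
def slope(n,zc=-18.3,c=(2.3,0)):
    d=np.load(f"pics/{n}.npy");r=(cloud("wrist",d,{"mtx":KW},TC)*1e3).reshape(-1,3)
    k=np.array([0,0,zc])
    for _ in range(4):
        b=r[(abs(r[:,0]-c[0])<26)&(abs(r[:,1]-c[1])<9)];b=b[abs(np.c_[b[:,:2],np.ones(len(b))]@k-b[:,2])<(6 if _==0 else 3)]
        k=np.linalg.lstsq(np.c_[b[:,:2],np.ones(len(b))],b[:,2],rcond=None)[0]
    print(n,len(b),"slope",k.round(4))
E
python3 - <<'E'
from h import *
o=ctrl.get_obs();print(o["tool_pos"],o["contact_force"])
look("w6")
slope("chg2",36.8,(.3,1.1));slope("chg1",121,(14,-32));slope("w1");slope("w2");slope("w3");slope("w4");slope("w5");slope("w6")
E
```

```text
t: 12.4
tool_pos: [0.3921, 0.2125, 0.1382]
tool_rot: [0.389, -3.116, 0.0]
contact_force: [0.2, 0.4, -4.3]
opening: 0.0336
grip_force: 25.7
[0.39213934 0.21253788 0.13820398] [ 0.17798762  0.42257449 -4.25419413]
chg2 1717 slope [ 3.9000e-03 -1.0400e-02  3.6242e+01]
chg1 873 slope [1.490000e-02 6.200000e-02 1.218057e+02]
w1 3243 slope [  0.0214  -0.0205 -19.776 ]
w2 3251 slope [ 2.25000e-02 -1.84000e-02 -1.98199e+01]
w3 3222 slope [  0.0266  -0.0211 -18.7958]
w4 3214 slope [  0.0399  -0.0188 -18.5408]
w5 3266 slope [  0.0659  -0.0197 -18.7913]
w6 3242 slope [  0.0463  -0.0199 -18.5993]
```

```bash
python3 - <<'E'
from h import *
for n in("w3","w4","w5","w6"):
    d=np.load(f"pics/{n}.npy");T=np.load(f"pics/{n}_T.npy");M=T@np.linalg.inv(TC);H=M[2,3]*1e3
    r=(cloud("wrist",d,{"mtx":KW},TC)*1e3).reshape(-1,3);z=H-r[:,2]
    print(n,"tcp",(M[:3,3]*1e3).round(1))
    s=(abs(r[:,1]-1)<20)
    o=0 if n!="w3" else 101
    print(" profile x:z ",[(x,int(np.median(z[s&(abs(r[:,0]-x-o)<1)])),int(np.percentile(z[s&(abs(r[:,0]-x-o)<1)],5))) for x in range(14,52,2) if (s&(abs(r[:,0]-x-o)<1)).sum()>5])
    b=r[s&(z>64)&(z<82)&(r[:,0]-o>20)&(r[:,0]-o<50)];
    if len(b):print(" rim x pct",np.percentile(b[:,0],[2,50,98]).round(1))
d=np.load("pics/w3.npy");M=np.load("pics/w3_T.npy")@np.linalg.inv(TC)
r=(cloud("wrist",d,{"mtx":KW},TC)*1e3).reshape(-1,3);z=M[2,3]*1e3-r[:,2]
s=abs(r[:,1]-3)<18;print("w3 full",[(x,int(np.median(z[s&(abs(r[:,0]-x)<1)]))) for x in range(50,160,2) if (s&(abs(r[:,0]-x)<1)).sum()>5])
E
```

```text
w3 tcp [497.3 236.3 271. ]
 profile x:z  [(14, 20, 19), (16, 19, 18), (18, 19, 18), (20, 23, 18), (22, 24, 23), (24, 24, 23), (26, 24, 23), (28, 24, 23), (30, 45, 24), (32, 69, 67), (34, 71, 69), (36, 73, 72), (42, 50, 49), (44, 51, 49), (46, 50, 49), (48, 51, 49), (50, 50, 49)]
 rim x pct [131.4 134.5 137.5]
w4 tcp [400.6 214.5 159.7]
 profile x:z  [(14, 177, 33), (16, 177, 20), (18, 240, 176), (20, 256, 177), (22, 255, 20), (24, 176, 24), (26, 121, 25), (28, 175, 146), (30, 167, 144), (32, 167, 153), (34, 68, 67), (36, 71, 69), (38, 73, 62), (40, 63, 55), (42, 55, 51), (44, 51, 50), (46, 51, 50), (48, 51, 50), (50, 51, 50)]
 rim x pct [33.3 37.5 40.2]
w5 tcp [394.  213.2 131.7]
 profile x:z  [(14, 146, 20), (16, 149, 25), (18, 212, 149), (20, 228, 150), (22, 228, 119), (24, 119, 69), (26, 101, 68), (28, 120, 69), (30, 120, 71), (32, 134, 62), (34, 61, 54), (36, 52, 50), (38, 51, 50), (40, 51, 50), (42, 51, 50), (44, 51, 50), (46, 51, 50), (48, 51, 50), (50, 51, 50)]
 rim x pct [23.8 28.8 33.3]
w6 tcp [392.1 212.5 138.2]
 profile x:z  [(14, 156, 125), (16, 157, 126), (18, 219, 156), (20, 235, 156), (22, 234, 126), (24, 153, 67), (26, 99, 69), (28, 126, 71), (30, 125, 62), (32, 138, 55), (34, 53, 50), (36, 51, 50), (38, 51, 50), (40, 51, 49), (42, 51, 50), (44, 51, 50), (46, 51, 50), (48, 51, 49), (50, 29, -2)]
 rim x pct [24.4 26.6 30.7]
w3 full [(50, 53), (52, 53), (54, 53), (56, 52), (58, 53), (60, 53), (62, 53), (64, 53), (66, 52), (68, 58), (70, 412), (72, 71), (74, 69), (76, 25), (78, 24), (80, 24), (82, 24), (84, 24), (86, 20), (88, 19), (90, 20), (92, 31), (94, 32), (96, 33), (98, 20), (100, 33), (102, 33), (104, 32), (106, 32), (108, 33), (110, 33), (112, 33), (114, 21), (116, 20), (118, 19), (120, 19), (122, 24), (124, 24), (126, 24), (128, 24), (130, 24), (132, 52), (134, 70), (136, 72), (138, 73), (142, 51), (144, 50), (146, 50), (148, 51), (150, 50), (152, 51), (154, 50), (156, 50)]
```

The socket's mouth edges show its true centre. The rim is now about tool x=-4 and the tilted pack's foot about -1.3, so I overshot once unloaded. I'll move back 2.5 mm and descend again.

```bash
python3 -m handwheel '[{"tx":-1.3,"ty":0,"tz":0,"roll":0},{"tx":-1.2,"ty":0,"tz":0,"roll":0},{"tx":0,"ty":0,"tz":2,"roll":0},{"tx":0,"ty":0,"tz":1,"roll":0},{"tx":0,"ty":0,"tz":0,"roll":0}]'; cat > f.py <<'E'
from h import *
o=ctrl.get_obs();print('tool F',(R.from_rotvec(o['tool_rot']).as_matrix().T@o['contact_force']).round(1),o['wrist_torque'].round(2))
E
python3 f.py
python3 -m handwheel '[{"tx":0,"ty":0,"tz":1,"roll":0},{"tx":0,"ty":0,"tz":1,"roll":0},{"tx":0,"ty":0,"tz":0,"roll":0}]';python3 f.py
```

```text
t: 12.87
tool_pos: [0.3948, 0.2133, 0.1356]
tool_rot: [0.389, -3.116, 0.0]
contact_force: [0.1, 1.1, -3.6]
opening: 0.0339
grip_force: 25.7
tool F [-0.4  1.   3.6] [ 0.01  0.06 -0.01]
t: 13.12
tool_pos: [0.395, 0.2133, 0.1338]
tool_rot: [0.389, -3.117, 0.0]
contact_force: [-0.2, 0.3, -4.5]
opening: 0.0342
grip_force: 25.7
tool F [0.1 0.3 4.5] [-0.    0.03 -0.01]
```

```bash
python3 -m handwheel '[{"tx":0,"ty":0,"tz":1,"roll":0},{"tx":0,"ty":0,"tz":1,"roll":0},{"tx":0,"ty":0,"tz":0,"roll":0}]';python3 f.py
```

```text
t: 13.37
tool_pos: [0.3954, 0.2134, 0.1329]
tool_rot: [-0.389, 3.117, 0.0]
contact_force: [-1.4, -0.4, 0.4]
opening: 0.0342
grip_force: 25.8
tool F [ 1.5 -0.1 -0.4] [-0.17  0.3   0.01]
```

Light contact on the same side. I'll yield +0.7 and continue.

```bash
python3 -m handwheel '[{"tx":0.8,"ty":0,"tz":0,"roll":0},{"tx":0,"ty":0,"tz":0.8,"roll":0},{"tx":0,"ty":0,"tz":0,"roll":0}]';python3 f.py
python3 -m handwheel '[{"tx":0.6,"ty":0,"tz":0.7,"roll":0},{"tx":0,"ty":0,"tz":0,"roll":0}]';python3 f.py
```

```text
t: 13.62
tool_pos: [0.3944, 0.2132, 0.1314]
tool_rot: [-0.389, 3.117, 0.0]
contact_force: [-0.8, -0.4, -4.2]
opening: 0.034
grip_force: 25.7
tool F [ 0.9 -0.2  4.2] [-0.1   0.04 -0.02]
t: 13.78
tool_pos: [0.3933, 0.2129, 0.1298]
tool_rot: [0.389, -3.117, 0.0]
contact_force: [0.7, 0.8, -4.3]
opening: 0.0342
grip_force: 25.7
tool F [-0.9  0.6  4.3] [-0.05 -0.01  0.03]
```

```bash
python3 -m handwheel '[{"tx":0.6,"ty":0,"tz":0.7,"roll":0},{"tx":0,"ty":0,"tz":0,"roll":0}]';python3 f.py; python3 -c "
from h import *
look('w7');slope('w7')"
```

```text
t: 13.95
tool_pos: [0.393, 0.2128, 0.1294]
tool_rot: [0.389, -3.117, 0.0]
contact_force: [-0.0, 0.1, -4.8]
opening: 0.034
grip_force: 25.7
tool F [-0.   0.1  4.8] [-0.   -0.01  0.  ]
w7 3243 slope [ 4.73000e-02 -1.76000e-02 -1.85866e+01]
```

It's in the mouth and free of force. Continuing down.

```bash
python3 -m handwheel '[{"tx":0,"ty":0,"tz":1.5,"roll":0},{"tx":0,"ty":0,"tz":1.5,"roll":0},{"tx":0,"ty":0,"tz":1.5,"roll":0},{"tx":0,"ty":0,"tz":0,"roll":0}]';python3 f.py
```

```text
t: 14.33
tool_pos: [0.3931, 0.2128, 0.125]
tool_rot: [0.389, -3.117, 0.0]
contact_force: [0.1, 0.1, -5.1]
opening: 0.0339
grip_force: 25.7
tool F [-0.1  0.1  5.1] [-0.05 -0.14  0.04]
```

```bash
python3 -m handwheel '[{"tx":0,"ty":0,"tz":1.5,"roll":0},{"tx":0,"ty":0,"tz":1.5,"roll":0},{"tx":0,"ty":0,"tz":1.5,"roll":0},{"tx":0,"ty":0,"tz":0,"roll":0}]';python3 f.py
```

```text
t: 14.67
tool_pos: [0.3931, 0.2128, 0.1206]
tool_rot: [0.389, -3.117, -0.0]
contact_force: [1.4, -0.5, -4.4]
opening: 0.0339
grip_force: 25.7
tool F [-1.3 -0.8  4.4] [ 0.03 -0.19  0.02]
```

```bash
python3 -m handwheel '[{"tx":-0.5,"ty":-0.2,"tz":1.5,"roll":0},{"tx":-0.3,"ty":0,"tz":1.5,"roll":0},{"tx":0,"ty":0,"tz":1.5,"roll":0},{"tx":0,"ty":0,"tz":0,"roll":0}]';python3 f.py
```

```text
t: 15.0
tool_pos: [0.3937, 0.2128, 0.1158]
tool_rot: [0.389, -3.117, 0.0]
contact_force: [0.7, 0.6, -4.1]
opening: 0.0339
grip_force: 25.7
tool F [-0.8  0.4  4.1] [ 0.01 -0.07 -0.05]
```

```bash
python3 -m handwheel '[{"tx":-0.5,"ty":0,"tz":1.5,"roll":0},{"tx":-0.2,"ty":0,"tz":1.5,"roll":0},{"tx":0,"ty":0,"tz":1.5,"roll":0},{"tx":0,"ty":0,"tz":0,"roll":0}]';python3 f.py
```

```text
t: 15.33
tool_pos: [0.3944, 0.2129, 0.1114]
tool_rot: [0.389, -3.117, 0.0]
contact_force: [0.1, -0.2, -3.8]
opening: 0.0342
grip_force: 25.7
tool F [-0.  -0.2  3.8] [0.   0.06 0.04]
```

```bash
python3 -m handwheel '[{"tx":-0.3,"ty":0,"tz":1.5,"roll":0},{"tx":0,"ty":0,"tz":1.5,"roll":0},{"tx":0,"ty":0,"tz":1.5,"roll":0},{"tx":0,"ty":0,"tz":0,"roll":0}]';python3 f.py
```

```text
t: 15.67
tool_pos: [0.3947, 0.213, 0.1069]
tool_rot: [0.389, -3.117, 0.0]
contact_force: [0.1, -0.2, -4.7]
opening: 0.0333
grip_force: 25.7
tool F [-0.1 -0.2  4.7] [-0.    0.06 -0.  ]
```

```bash
python3 -m handwheel '[{"tx":-0.3,"ty":0,"tz":1.5,"roll":0},{"tx":0,"ty":0,"tz":1.5,"roll":0},{"tx":0,"ty":0,"tz":1.5,"roll":0},{"tx":0,"ty":0,"tz":0,"roll":0}]';python3 f.py
```

```text
t: 16.0
tool_pos: [0.395, 0.2131, 0.1024]
tool_rot: [0.389, -3.117, 0.0]
contact_force: [-0.1, 0.4, -4.5]
opening: 0.0338
grip_force: 25.7
tool F [0.  0.4 4.5] [-0.01  0.15 -0.05]
```

```bash
python3 -m handwheel '[{"tx":0,"ty":0,"tz":1.5,"roll":0},{"tx":0,"ty":0,"tz":1.5,"roll":0},{"tx":0,"ty":0,"tz":0,"roll":0}]';python3 f.py
```

```text
t: 16.25
tool_pos: [0.3954, 0.2132, 0.1]
tool_rot: [-0.389, 3.117, 0.0]
contact_force: [-1.1, 0.1, -2.4]
opening: 0.0341
grip_force: 25.8
tool F [1.1 0.4 2.4] [-0.06  0.27  0.01]
```

```bash
python3 -m handwheel '[{"tx":0,"ty":0,"tz":1,"roll":0},{"tx":0,"ty":0,"tz":1,"roll":0},{"tx":0,"ty":0,"tz":0,"roll":0}]';python3 f.py
```

```text
t: 16.5
tool_pos: [0.3956, 0.2133, 0.0984]
tool_rot: [-0.389, 3.117, 0.0]
contact_force: [-1.8, -0.3, 1.0]
opening: 0.0344
grip_force: 25.9
tool F [ 1.8  0.1 -1. ] [-0.12  0.39  0.05]
```

```bash
python3 -m handwheel '[{"tx":0,"ty":0,"tz":1,"roll":0},{"tx":0,"ty":0,"tz":1,"roll":0},{"tx":0,"ty":0,"tz":0,"roll":0}]';python3 f.py
```

```text
t: 16.75
tool_pos: [0.3957, 0.2133, 0.0964]
tool_rot: [-0.389, 3.116, 0.0]
contact_force: [-0.9, -0.2, 3.6]
opening: 0.0336
grip_force: 26.0
tool F [ 1.   0.  -3.6] [-0.12  0.43 -0.05]
```

The contact block is met. It pushes about 8 N, so it's pressed roughly 4-5 mm.

```bash
python3 -m handwheel '[{"tx":0.2,"ty":0,"tz":0.8,"roll":0},{"tx":0,"ty":0,"tz":0.8,"roll":0},{"tx":0,"ty":0,"tz":0,"roll":0}]';python3 f.py
```

```text
t: 17.0
tool_pos: [0.3956, 0.2133, 0.0948]
tool_rot: [-0.389, 3.116, 0.0]
contact_force: [-1.3, -0.6, 4.7]
opening: 0.0335
grip_force: 26.0
tool F [ 1.4 -0.3 -4.7] [-0.14  0.32  0.05]
```

```bash
python3 -m handwheel '[{"tx":0,"ty":0,"tz":0.8,"roll":0},{"tx":0,"ty":0,"tz":0,"roll":0},{"tx":0,"ty":0,"tz":0,"roll":0}]';python3 f.py; python3 -c "
from h import *
look('w8');slope('w8')"
```

```text
t: 17.25
tool_pos: [0.3956, 0.2133, 0.0941]
tool_rot: [-0.389, 3.116, 0.0]
contact_force: [-0.5, 0.7, 5.0]
opening: 0.0339
grip_force: 26.1
tool F [ 0.4  0.8 -5. ] [-0.11  0.33  0.04]
w8 3207 slope [ 2.94000e-02 -1.72000e-02 -1.86618e+01]
```

```bash
python3 -m handwheel '[{"tx":0,"ty":0,"tz":0.7,"roll":0},{"tx":0,"ty":0,"tz":0.5,"roll":0},{"tx":0,"ty":0,"tz":0,"roll":0}]';python3 f.py
```

```text
t: 17.55
tool_pos: [0.3957, 0.2133, 0.093]
tool_rot: [-0.389, 3.116, 0.0]
contact_force: [-0.7, 0.0, 7.1]
opening: 0.0334
grip_force: 26.1
tool F [ 0.7  0.2 -7.1] [-0.12  0.29  0.08]
```

About 11.5 N, with the block ~8 mm down and not bottomed. I'll open gradually so the tabs spring out under the lip.

```bash
python3 -m handwheel '[{"tx":0,"ty":0,"tz":0,"roll":0},{"tx":0,"ty":0,"tz":0,"roll":0},{"tx":0,"ty":0,"tz":0,"roll":0}]' 44 20;python3 f.py
python3 -m handwheel '[{"tx":0,"ty":0,"tz":0,"roll":0},{"tx":0,"ty":0,"tz":0,"roll":0},{"tx":0,"ty":0,"tz":0,"roll":0}]' 52 20;python3 f.py
python3 -m handwheel '[{"tx":0,"ty":0,"tz":0,"roll":0},{"tx":0,"ty":0,"tz":0,"roll":0},{"tx":0,"ty":0,"tz":0,"roll":0},{"tx":0,"ty":0,"tz":0,"roll":0}]' 70 20
python3 -c "
from h import *
look('w9');slope('w9')"
```

```text
t: 17.8
tool_pos: [0.3956, 0.2131, 0.0923]
tool_rot: [-0.389, 3.116, -0.0]
contact_force: [0.8, -1.4, 1.5]
opening: 0.0439
grip_force: 1.8
tool F [-0.4 -1.6 -1.5] [-0.11 -0.29  0.04]
t: 18.05
tool_pos: [0.3943, 0.213, 0.0915]
tool_rot: [0.389, -3.116, 0.0]
contact_force: [-0.7, -0.7, 0.2]
opening: 0.0522
grip_force: 0.0
tool F [ 0.8 -0.5 -0.2] [ 0.05 -0.02  0.05]
t: 18.38
tool_pos: [0.395, 0.2131, 0.0922]
tool_rot: [0.389, -3.117, -0.0]
contact_force: [1.0, -0.4, -0.5]
opening: 0.07
grip_force: 0.0
w9 3349 slope [ 2.22000e-02 -1.31000e-02 -2.13427e+01]
```

The pack rose about 2 mm on release and is probably hanging unlocked, as the task warned. I'll raise the tool, shut the fingers and press on the back.

```bash
python3 -m handwheel '[{"tx":0,"ty":0,"tz":0,"roll":0},{"tx":0,"ty":0,"tz":0,"roll":0},{"tx":0,"ty":0,"tz":-10,"roll":0},{"tx":0,"ty":0,"tz":-20,"roll":0},{"tx":0,"ty":0,"tz":-20,"roll":0},{"tx":0,"ty":0,"tz":0,"roll":0},{"tx":0,"ty":0,"tz":0,"roll":0}]' 80 20
python3 - <<'E'
from h import *
o=ctrl.get_obs();H=o["tool_pos"][2]*1e3;print(o["tool_pos"],o["contact_force"])
look("w10")
r=(cloud("wrist",np.load("pics/w10.npy"),{"mtx":KW},TC)*1e3).reshape(-1,3);z=H-r[:,2]
a=r[(abs(r[:,0])<60)&(abs(r[:,1])<30)&(z>104)&(z<122)];rect2(a[:,:2],"top",np.median(H-a[:,2]))
slope("w10",np.median(a[:,2]),tuple(np.median(a[:,:2],axis=0)))
E
```

```text
t: 19.02
tool_pos: [0.3962, 0.2135, 0.1443]
tool_rot: [-0.388, 3.114, 0.001]
contact_force: [-0.6, -0.0, -1.1]
opening: 0.0801
grip_force: 0.0
[0.39621342 0.21353444 0.14431631] [-0.64317708 -0.02114837 -1.09617771]
top ((2.051797866821289, 5.85057258605957), (33.330970764160156, 59.186279296875), 89.31793975830078) z 112.96247945717371
w10 1853 slope [1.73000e-02 7.70000e-03 3.07457e+01]
```

```bash
python3 - <<'E'
from h import *
H=144.3
r=(cloud("wrist",np.load("pics/w10.npy"),{"mtx":KW},TC)*1e3).reshape(-1,3);z=H-r[:,2]
for lo in(109,110,111):
    a=r[(abs(r[:,0])<60)&(abs(r[:,1])<30)&(z>lo)&(z<118)];rect2(a[:,:2],"top",np.median(H-a[:,2]))
print([(y,int(np.median(z[(abs(r[:,1]-y)<1)&(abs(r[:,0]-2)<9)]))) for y in range(-40,41,2) if ((abs(r[:,1]-y)<1)&(abs(r[:,0]-2)<9)).sum()])
E
python3 -m handwheel '[{"tx":0,"ty":0,"tz":0,"roll":0},{"tx":0,"ty":0,"tz":0,"roll":0},{"tx":0,"ty":0,"tz":0,"roll":0},{"tx":0,"ty":0,"tz":0,"roll":0},{"tx":0,"ty":0,"tz":0,"roll":0},{"tx":2,"ty":0,"tz":0,"roll":0}]' 0 20
```

```text
top ((1.75, 0.5), (23.0, 58.5), 90.0) z 113.20389345031107
top ((1.75, 0.75), (22.5, 58.5), 90.0) z 113.29457997517713
top ((1.4999961853027344, 0.4999990463256836), (57.99999237060547, 21.999996185302734), -0.0) z 113.34355861899775
[(-40, 177), (-38, 221), (-36, 222), (-34, 51), (-32, 237), (-30, 235), (-28, 234), (-26, 84), (-24, 84), (-22, 108), (-20, 108), (-18, 108), (-16, 98), (-14, 85), (-12, 218), (-10, 113), (-8, 114), (-6, 114), (-4, 114), (-2, 114), (0, 114), (2, 114), (4, 114), (6, 114), (8, 114), (10, 113), (12, 216), (14, 216), (16, 98), (18, 108), (20, 108), (22, 108), (24, 84), (26, 84), (28, 84), (30, 234), (32, 236), (34, 51), (36, 222), (38, 222), (40, 176)]
t: 19.57
tool_pos: [0.3931, 0.2126, 0.1421]
tool_rot: [0.389, -3.117, 0.0]
contact_force: [-0.6, 1.3, 0.1]
opening: 0.007
grip_force: 0.0
```

The pads stand in at about ±23 mm, so the tabs are rubbing on the lip and unlocked. Pressing down with shut fingers.

```bash
python3 -m handwheel '[{"tx":-0.5,"ty":0.5,"tz":8,"roll":0},{"tx":0,"ty":0,"tz":8,"roll":0},{"tx":0,"ty":0,"tz":6,"roll":0},{"tx":0,"ty":0,"tz":2,"roll":0},{"tx":0,"ty":0,"tz":0,"roll":0},{"tx":0,"ty":0,"tz":0,"roll":0}]';python3 f.py
```

```text
t: 20.07
tool_pos: [0.3933, 0.2132, 0.118]
tool_rot: [0.389, -3.117, 0.0]
contact_force: [0.7, -1.0, -0.1]
opening: -0.0002
grip_force: 0.0
tool F [-0.4 -1.1  0.1] [-0.   -0.03  0.02]
```

```bash
python3 -m handwheel '[{"tx":0,"ty":0,"tz":1.5,"roll":0},{"tx":0,"ty":0,"tz":1.5,"roll":0},{"tx":0,"ty":0,"tz":0,"roll":0}]';python3 f.py
```

```text
t: 20.32
tool_pos: [0.3935, 0.2133, 0.1153]
tool_rot: [-0.389, 3.117, 0.0]
contact_force: [0.2, 0.3, -0.1]
opening: -0.0
grip_force: 0.0
tool F [-0.2  0.2  0.1] [-0.01 -0.03  0.  ]
```

```bash
python3 -m handwheel '[{"tx":0,"ty":0,"tz":1,"roll":0},{"tx":0,"ty":0,"tz":0,"roll":0}]';python3 f.py
```

```text
t: 20.48
tool_pos: [0.3934, 0.2132, 0.1142]
tool_rot: [0.389, -3.117, 0.0]
contact_force: [0.4, 0.6, 0.5]
opening: 0.0001
grip_force: 0.0
tool F [-0.5  0.5 -0.5] [-0.01 -0.   -0.  ]
```

```bash
for i in 1; do python3 -m handwheel '[{"tx":0,"ty":0,"tz":1,"roll":0},{"tx":0,"ty":0,"tz":0,"roll":0}]'; python3 -m handwheel '[{"tx":0,"ty":0,"tz":0.7,"roll":0},{"tx":0,"ty":0,"tz":0,"roll":0}]';done
```

```text
t: 20.65
tool_pos: [0.3938, 0.2133, 0.1138]
tool_rot: [-0.389, 3.117, 0.0]
contact_force: [0.1, 0.3, 2.7]
opening: 0.0005
grip_force: 1.1
t: 20.82
tool_pos: [0.3942, 0.2135, 0.1136]
tool_rot: [-0.389, 3.116, 0.0]
contact_force: [0.3, -0.4, 4.7]
opening: -0.0001
grip_force: 2.3
```

```bash
python3 -m handwheel '[{"tx":0,"ty":0,"tz":0.7,"roll":0},{"tx":0,"ty":0,"tz":0,"roll":0}]'
```

```text
t: 20.98
tool_pos: [0.3945, 0.2135, 0.1133]
tool_rot: [-0.389, 3.115, 0.001]
contact_force: [-0.2, -0.4, 6.9]
opening: -0.0003
grip_force: 3.2
```

```bash
python3 -m handwheel '[{"tx":0,"ty":0,"tz":0.7,"roll":0},{"tx":0,"ty":0,"tz":0,"roll":0}]'
```

```text
t: 21.15
tool_pos: [0.3947, 0.2136, 0.113]
tool_rot: [-0.389, 3.115, 0.001]
contact_force: [-1.2, -0.1, 8.0]
opening: -0.0001
grip_force: 4.0
```

```bash
python3 -m handwheel '[{"tx":0,"ty":0,"tz":0.8,"roll":0},{"tx":0,"ty":0,"tz":0,"roll":0}]'; python3 -m handwheel '[{"tx":0,"ty":0,"tz":0.8,"roll":0},{"tx":0,"ty":0,"tz":0,"roll":0}]'
```

```text
t: 21.32
tool_pos: [0.3948, 0.2136, 0.1125]
tool_rot: [-0.389, 3.115, 0.001]
contact_force: [-1.1, -1.1, 8.4]
opening: 0.0002
grip_force: 4.6
t: 21.48
tool_pos: [0.3948, 0.2136, 0.1119]
tool_rot: [-0.389, 3.115, 0.001]
contact_force: [-1.7, -0.6, 10.1]
opening: -0.0
grip_force: 5.1
```

```bash
python3 -m handwheel '[{"tx":0,"ty":0,"tz":0.8,"roll":0},{"tx":0,"ty":0,"tz":0,"roll":0}]'; python3 -m handwheel '[{"tx":0,"ty":0,"tz":0.6,"roll":0},{"tx":0,"ty":0,"tz":0,"roll":0}]'
```

```text
t: 21.65
tool_pos: [0.3947, 0.2136, 0.1106]
tool_rot: [-0.389, 3.115, 0.001]
contact_force: [-0.3, -0.8, 6.9]
opening: -0.0001
grip_force: 3.8
t: 21.82
tool_pos: [0.3947, 0.2136, 0.11]
tool_rot: [-0.389, 3.115, 0.001]
contact_force: [0.7, -1.1, 8.8]
opening: -0.0001
grip_force: 4.0
```

There was a drop in force at 110.6, which is a snap. I'll press slightly further to make sure both tabs are in, then retract and check.

```bash
python3 -m handwheel '[{"tx":0,"ty":0,"tz":0.6,"roll":0},{"tx":0,"ty":0,"tz":0,"roll":0}]'; python3 -m handwheel '[{"tx":0,"ty":0,"tz":0.6,"roll":0},{"tx":0,"ty":0,"tz":0,"roll":0}]'
```

```text
t: 21.98
tool_pos: [0.3948, 0.2136, 0.1097]
tool_rot: [-0.389, 3.115, 0.001]
contact_force: [-1.0, -1.1, 9.2]
opening: 0.0
grip_force: 4.6
t: 22.15
tool_pos: [0.3948, 0.2136, 0.1096]
tool_rot: [-0.389, 3.115, 0.0]
contact_force: [-3.1, -2.0, 13.0]
opening: -0.0006
grip_force: 6.2
```

```bash
python3 -m handwheel '[{"tx":0,"ty":0,"tz":-5,"roll":0},{"tx":0,"ty":0,"tz":-10,"roll":0},{"tx":0,"ty":0,"tz":-25,"roll":0},{"tx":0,"ty":0,"tz":0,"roll":0},{"tx":0,"ty":0,"tz":0,"roll":0},{"tx":0,"ty":0,"tz":0,"roll":0}]'
python3 - <<'E'
from h import *
o=ctrl.get_obs();H=o["tool_pos"][2]*1e3;print(o["tool_pos"])
look("w11")
r=(cloud("wrist",np.load("pics/w11.npy"),{"mtx":KW},TC)*1e3).reshape(-1,3);z=H-r[:,2]
a=r[(abs(r[:,0])<60)&(abs(r[:,1])<30)&(z>106)&(z<118)];print(len(a));rect2(a[:,:2],"top",np.median(H-a[:,2]))
for x in(-2,10,18):print(x,[(y,int(np.median(z[(abs(r[:,1]-y)<.7)&(abs(r[:,0]-x)<6)]))) for y in range(-36,37) if ((abs(r[:,1]-y)<.7)&(abs(r[:,0]-x)<6)).sum()>2])
E
```

```text
t: 22.65
tool_pos: [0.3931, 0.2131, 0.1465]
tool_rot: [0.389, -3.117, 0.0]
contact_force: [-1.6, 0.5, 0.2]
opening: -0.0002
grip_force: 0.0
[0.39312344 0.21313999 0.14648819]
1816
top ((9.0, 0.0), (23.0, 36.0), 90.0) z 110.76931278087604
-2 [(-36, 218), (-35, 217), (-34, 215), (-33, 211), (-32, 206), (-31, 205), (-30, 202), (-29, 201), (-28, 202), (-27, 202), (-26, 202), (-25, 202), (-24, 202), (-23, 201), (-22, 105), (-21, 96), (-20, 85), (-19, 83), (-18, 83), (-17, 73), (-15, 73), (-14, 74), (-11, 109), (-10, 109), (-9, 110), (-8, 111), (-7, 111), (-6, 111), (-5, 111), (-4, 193), (-3, 194), (-2, 193), (-1, 183), (0, 183), (1, 182), (2, 183), (3, 193), (4, 194), (5, 112), (6, 111), (7, 111), (8, 111), (9, 110), (10, 110), (11, 109), (14, 74), (15, 74), (16, 73), (17, 72), (18, 82), (19, 82), (20, 84), (21, 90), (22, 100), (23, 107), (24, 202), (25, 202), (26, 202), (27, 202), (28, 202), (29, 202), (30, 201), (31, 202), (32, 205), (33, 206), (34, 214), (35, 216), (36, 217)]
10 [(-36, 218), (-35, 216), (-34, 215), (-33, 214), (-32, 212), (-31, 211), (-30, 210), (-29, 210), (-28, 208),
[... 833 characters left out ...]
, (-26, 202), (-25, 202), (-24, 202), (-23, 201), (-22, 199), (-21, 196), (-20, 195), (-19, 244), (-18, 243), (-17, 240), (-16, 237), (-15, 234), (-14, 233), (-13, 232), (-12, 232), (-11, 232), (-10, 231), (-9, 231), (-8, 231), (-7, 233), (-6, 232), (-5, 223), (-4, 216), (-3, 211), (-2, 227), (-1, 230), (0, 229), (1, 230), (2, 230), (3, 226), (4, 211), (5, 218), (6, 226), (7, 234), (8, 232), (9, 231), (10, 231), (11, 231), (12, 232), (13, 232), (14, 232), (15, 233), (16, 234), (17, 239), (18, 241), (19, 243), (20, 82), (21, 195), (22, 197), (23, 203), (24, 202), (25, 202), (26, 200), (27, 201), (28, 202), (29, 203), (30, 204), (31, 205), (32, 205), (33, 206), (34, 206), (35, 208), (36, 209)]
```

The pack stays down: its top is at 110.9, against 113.3 before. I'll open up and move away to measure the pads and the tilt.

```bash
python3 -m handwheel '[{"tx":0,"ty":0,"tz":-15,"roll":0},{"tx":0,"ty":0,"tz":-15,"roll":0},{"tx":-15,"ty":0,"tz":-10,"roll":0},{"tx":-15,"ty":0,"tz":0,"roll":0},{"tx":0,"ty":0,"tz":0,"roll":0},{"tx":0,"ty":0,"tz":0,"roll":0},{"tx":0,"ty":0,"tz":0,"roll":0}]' 85 20
python3 - <<'E'
from h import *
def ana(n):
    M=np.load(f"pics/{n}_T.npy")@np.linalg.inv(TC);H=M[2,3]*1e3
    d=np.load(f"pics/{n}.npy");r=(cloud("wrist",d,{"mtx":KW},TC)*1e3).reshape(-1,3);z=H-r[:,2]
    b=r[(z>108.5)&(z<118)&(abs(r[:,1])<30)&(abs(r[:,0]-20)<80)];rect2(b[:,:2],n+" back",np.median(H-b[:,2]));c=np.median(b[:,:2],axis=0)
    slope(n,np.median(b[:,2]),tuple(c))
    print([(y,int(np.percentile(z[(abs(r[:,1]-y)<.7)&(abs(r[:,0]-c[0])<7)],70))) for y in range(-36,37) if ((abs(r[:,1]-y)<.7)&(abs(r[:,0]-c[0])<7)).sum()>2])
    # rim centre
    m=r[(z>62)&(z<80)&(abs(r[:,1])<40)&(abs(r[:,0]-c[0])<45)];print("rim y",np.percentile(m[:,1],[1,99]),"x max",np.percentile(m[:,0],99)-c[0],"z",np.percentile(H-m[:,2],90))
look("w12");ana("w12");ana("w10")
E
```

```text
t: 23.28
tool_pos: [0.4213, 0.2202, 0.1854]
tool_rot: [0.389, -3.114, 0.001]
contact_force: [-0.4, 1.4, 1.1]
opening: 0.083
grip_force: 0.0
w12 back ((26.0, 0.25), (22.5, 58.0), 90.0) z 111.21608477946121
w12 1343 slope [ 6.9000e-03 -2.4000e-03  7.3794e+01]
[(-36, 51), (-35, 51), (-34, 267), (-33, 268), (-32, 269), (-31, 269), (-30, 269), (-29, 270), (-28, 268), (-27, 272), (-26, 270), (-25, 270), (-24, 277), (-23, 282), (-22, 283), (-21, 284), (-20, 284), (-19, 284), (-18, 284), (-17, 284), (-16, 284), (-15, 284), (-14, 284), (-13, 284), (-12, 284), (-11, 285), (-10, 285), (-9, 285), (-8, 285), (-7, 286), (-6, 111), (-5, 111), (-4, 111), (-3, 111), (-2, 111), (-1, 111), (0, 111), (1, 111), (2, 111), (3, 111), (4, 111), (5, 111), (6, 111), (7, 112), (8, 286), (9, 285), (10, 285), (11, 285), (12, 285), (13, 284), (14, 284), (15, 284), (16, 284), (17, 284), (18, 284), (19, 284), (20, 284), (21, 284), (22, 283), (23, 283), (24, 282), (25, 268), (26, 265), (27, 271), (28, 271), (29, 274), (30, 272), (31, 270), (32, 268), (33, 269), (34, 268), (35, 263), (36, 52)]
rim y [-29.58843089  29.
[... 356 characters left out ...]
), (-20, 109), (-19, 109), (-18, 109), (-17, 108), (-16, 102), (-15, 151), (-14, 217), (-13, 216), (-12, 218), (-11, 216), (-10, 112), (-9, 124), (-8, 195), (-7, 216), (-6, 216), (-5, 216), (-4, 114), (-3, 114), (-2, 114), (-1, 114), (0, 114), (1, 114), (2, 114), (3, 114), (4, 114), (5, 114), (6, 216), (7, 216), (8, 165), (9, 155), (10, 154), (11, 195), (12, 216), (13, 218), (14, 217), (15, 85), (16, 100), (17, 107), (18, 108), (19, 109), (20, 109), (21, 109), (22, 108), (23, 107), (24, 85), (25, 85), (26, 85), (27, 84), (28, 84), (29, 234), (30, 234), (31, 235), (32, 236), (33, 237), (34, 51), (35, 51), (36, 223)]
rim y [-29.48770392  30.02407517] x max 32.27912527763069 z 74.23757421285916
```

```bash
python3 - <<'E'
from h import *
for n,cx in(("w10",1.75),("w12",26.)):
    M=np.load(f"pics/{n}_T.npy")@np.linalg.inv(TC);H=M[2,3]*1e3
    r=(cloud("wrist",np.load(f"pics/{n}.npy"),{"mtx":KW},TC)*1e3).reshape(-1,3);z=H-r[:,2];s=abs(r[:,0]-cx)<9
    print(n,[(y,int(np.median(z[s&(abs(r[:,1]-y)<.6)&(z<120)]))) for y in range(-34,35) if (s&(abs(r[:,1]-y)<.6)&(z<120)).sum()>2])
    top=113.3 if n=="w10" else 111.1
    for sg in(-1,1):
        m=s&(z>top-8)&(z<top-2.5)&(sg*r[:,1]>13)&(sg*r[:,1]<34);print(" pad top y",np.percentile(r[m][:,1],[3,50,97]).round(1),m.sum())
E
```

```text
w10 [(-34, 51), (-33, 51), (-30, 72), (-29, 73), (-27, 84), (-26, 84), (-25, 84), (-24, 84), (-23, 107), (-22, 108), (-21, 108), (-20, 108), (-19, 108), (-18, 108), (-17, 107), (-16, 95), (-15, 85), (-14, 84), (-13, 83), (-11, 110), (-10, 111), (-9, 112), (-8, 113), (-7, 113), (-6, 113), (-5, 113), (-4, 113), (-3, 113), (-2, 113), (-1, 113), (0, 113), (1, 113), (2, 113), (3, 113), (4, 113), (5, 113), (6, 113), (7, 113), (8, 113), (9, 112), (10, 112), (11, 111), (12, 110), (14, 84), (15, 84), (16, 92), (17, 105), (18, 108), (19, 108), (20, 108), (21, 108), (22, 107), (23, 107), (24, 84), (25, 84), (26, 84), (27, 84), (28, 83), (29, 74), (30, 72), (33, 50), (34, 50)]
 pad top y [-22.3 -19.5 -16.7] 203
 pad top y [16.6 19.3 22.4] 212
w12 [(-28, 105), (-27, 106), (-26, 106), (-25, 106), (-24, 106), (-23, 106), (-22, 103), (-21, 95), (-20, 86), (-19, 82), (-18, 83), (-17, 78), (-15, 72), (-14, 74), (-13, 75), (-11, 108), (-10, 110), (-9, 110), (-8, 111), (-7, 111), (-6, 111), (-5, 111), (-4, 111), (-3, 111), (-2, 111), (-1, 111), (0, 111), (1, 111), (2, 111), (3, 111), (4, 111), (5, 111), (6, 111), (7, 111), (8, 111), (9, 110), (10, 110), (11, 109), (13, 75), (14, 74), (15, 74), (16, 73), (17, 71), (18, 82), (19, 82), (20, 83), (21, 89), (22, 98), (23, 105), (24, 106), (25, 106), (26, 106), (27, 106), (28, 105), (32, 80)]
 pad top y [-27.8 -24.5 -21.8] 162
 pad top y [22.4 25.2 28.2] 157
```

Both pads are fully out and symmetric at ±28 mm, against ±22.4 before. The pack is upright and seated, and the gripper is clear. Handing in.

```bash
python3 -c "
from station import ctrl
print(ctrl.finish_job())"
```

```text
the job is handed in; nothing more can be done
None
```

The battery pack is in the work lamp's socket: both tabs measured fully sprung out and the pack seated upright, and I handed the job in at about 23 s; no verdict came back.

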